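# Tip the used syringes into the disposal box and bar it

### The job

Take the aluminium retaining bar off the two saddles over the mouth of the disposal box and put it down on the bench, and lay every used syringe in the steel tilt tray beside the box. When all of them lie in it, lift the tray by the handle on its free edge until they have all slid into the box, and lower the tray gently until it is level again. Then lay the bar back across the two saddles, down in both notches; leave the other things on the bench where they are.

Things in the scene. Friction and masses are not known exactly. Their poses are not given: they have to be found in the camera images.
- station: Disposal stand, fixed, 0.34 m long, 0.17 m wide (0.206 m over the saddles): a tilt tray and, beside it, an open box. Origin on the bench under the tray's hinge line; x along the hinge line, y from the tray towards the box, z up. Its yaw varies by some 0.2 rad. Elsewhere, at the far left (x 0.48, y 0.59 m), a fixed bottle rises to z = 0.33 m.
- tray (a joint): Tilt of the tray in rad: 0 level (its rest), grows as the handle is lifted, stop at 1.2. Plain hinge along the station's x through station point (0, 0, 95 mm); the tray weighs 0.5 kg and falls back if let go, so it must be lowered in the hand. Syringes slide out on the hinge side from about 0.5 to 0.7 rad; 0.9 is enough.
- tray_grip (a point): Middle of the tray's handle, a level round bar 12 mm thick along the station's x, 86 mm free between its two arms, 50 mm clear of the tray's end wall; 285 mm from the hinge line on the -y side and 105 mm above the bench when the tray is level. It may be pinched across from above; the round bar can turn between the fingers as the tray tilts.
- tray_floor (a point): Centre of the tray's floor, on its upper face; 95 mm above the bench and 112 mm from the hinge line (towards -y) when level; axes as the station's, turning with the tray. The floor inside is 160 mm along x and reaches from y = -117 mm (end wall) to +112 mm (hinge line; this side is open). Walls on the other three sides are 28 mm high.
- box_floor (a point): Centre of the box's inner floor, 8 mm above the bench, at station y = 69 mm; axes as the station's. The box is open at the top and measures 160 (x) by 124 mm (y) inside; wall tops above the bench: 76 mm beside the hinge, 106 mm opposite, 92 mm at both ends.
- saddle_mid (a point): Where the centre of the bar is when it lies in both saddles: midway between them, at station y = 70 mm, 123 mm above the bench; axes as the station's. The saddles are posts at x = +-95 mm from here, 16 mm thick, each with a notch along x: 26 mm wide at the bottom, flared to about 40 mm; seat 115 mm, top 138 mm above the bench.
- bar: Retaining bar, aluminium with thin black end caps, 224 mm long, 16x16 mm square, 0.15 kg. Origin at its centre (8 mm above what it lies on), x along its length. At the start it lies across both saddles; the bench to the left, beyond the box, is free to put it down.
- syringe_0: Used 10 ml syringe (3 to 5 of them are present), white and clear plastic, lying flat, 130 mm long, 0.02 kg. Origin in the middle of its length and width, at the underside; x points to the nozzle. The barrel, 16 mm thick, runs from x = -14 to +58 mm with its axis 8 mm up: grasp it across at x = +20. The finger flange at x = -15 mm is 32 mm wide; the thin plunger lies behind it.
- syringe_1: Used 10 ml syringe (3 to 5 of them are present), white and clear plastic, lying flat, 130 mm long, 0.02 kg. Origin in the middle of its length and width, at the underside; x points to the nozzle. The barrel, 16 mm thick, runs from x = -14 to +58 mm with its axis 8 mm up: grasp it across at x = +20. The finger flange at x = -15 mm is 32 mm wide; the thin plunger lies behind it.
- syringe_2: Used 10 ml syringe (3 to 5 of them are present), white and clear plastic, lying flat, 130 mm long, 0.02 kg. Origin in the middle of its length and width, at the underside; x points to the nozzle. The barrel, 16 mm thick, runs from x = -14 to +58 mm with its axis 8 mm up: grasp it across at x = +20. The finger flange at x = -15 mm is 32 mm wide; the thin plunger lies behind it.
- syringe_3: Used 10 ml syringe (3 to 5 of them are present), white and clear plastic, lying flat, 130 mm long, 0.02 kg. Origin in the middle of its length and width, at the underside; x points to the nozzle. The barrel, 16 mm thick, runs from x = -14 to +58 mm with its axis 8 mm up: grasp it across at x = +20. The finger flange at x = -15 mm is 32 mm wide; the thin plunger lies behind it.
- syringe_4: Used 10 ml syringe (3 to 5 of them are present), white and clear plastic, lying flat, 130 mm long, 0.02 kg. Origin in the middle of its length and width, at the underside; x points to the nozzle. The barrel, 16 mm thick, runs from x = -14 to +58 mm with its axis 8 mm up: grasp it across at x = +20. The finger flange at x = -15 mm is 32 mm wide; the thin plunger lies behind it.
- bottle_desorb: Bystander, to be left alone: amber screw-cap bottle, 60 mm across, 118 high, standing.
- bottle_regen: Bystander, to be left alone: small white bottle with a blue cap, 47 mm across, 98 high, standing.
- lab_timer: Bystander, to be left alone: cream timer, 62x68x20 mm.
- chip_case_0: Bystander, to be left alone: flat dark case, 44x62x14 mm.

How it is judged:
By the outcome, as a careful person would: the job done as asked, in the order asked, and still so for the second after the job is handed in, with the robot touching nothing.
Of syringe_0, syringe_1, syringe_2, syringe_3, syringe_4 only 3 to 5 are there at a start; the rules pass over those that are not, and their reading is None.
At some moment in a run one of syringe_0, syringe_1, syringe_2, syringe_3, syringe_4, bar may be knocked a few centimetres aside while the robot is not near it.
It also fails if it takes over 210 s, if anything falls off the work surface, if the arm or the gripper's body presses on something with over 40 N, if the wrist force passes 120 N, or if a joint passes its speed limit or range.

### The arm

A 6-joint arm with a two-finger parallel gripper is mounted at the origin on a cart in front of the work surface, level with it; the furniture and walls round the work are solid. World frame = base frame: x ahead of the robot, y to its left, z up, the work surface at z = 0. Lengths are in m, angles in rad, forces in N, time in s.
With the tool pointing down it reaches from about 0.25 to 0.725 m from the base axis. Payload 4 kg.
Tool frame: the origin (TCP) lies between the finger pads; the fingertips stand 8 mm ahead of it and the grasp point (between the pads) lies 11 mm behind it (bot.tip_reach is the distance from the TCP to the fingertips, in m); z points along the fingers, y is the line along which they close (so a half turn about z gives the same grasp; the last joint's range is limited). The gripper opens to 85 mm and grips with 20 to 120 N. Pads are 22 mm wide; open, the fingers measure 114 mm over their backs; the gripper's body (76 mm by 85 mm) begins 54 mm behind the grasp point. The pads swing forward as they close: fully open they stand 13 mm farther back than shut.
Start: joints at [-1.192, 0.241, 0.005, 1.335, 0, 1.571], TCP at [0.185, -0.465, 0.239] pointing down, gripper open.
Joint ranges: [-2.72, 2.72], [-1.05, 1.87], [-1.09, 1.28], [-1.99, 2.15], [-1.42, 1.44], [-3.14, 3.14]. Speed limits (rad/s): [2.79, 2.79, 3.14, 3.14, 3.14, 3.14].

### API

Orientations are given as a unit quaternion [x, y, z, w].
In Python, from workcell import bot gives the robot as it stands.
- The arm moves only by the tool move_arm, never from a script. Its argument "deltas" is a list of rows, each a list of 7 numbers: the opening, from 0 (shut) to 1 (fully open), then the shift along the tool's x, y, z in mm, then the turn, a rotation vector about the tool's x, y, z in degrees. In form: [[gripper, tx, ty, tz, ax, ay, az], ...]. A call has 1 to 10 rows; each row shifts and turns the commanded pose from where the row before left it, along the tool's axes as they then stand; what a row does not reach is not made up. A row lasts 1/12 s, in which the tool goes at most 41.7 mm and 7.16 degrees, less where a joint would pass 70% of its speed; a pose out of reach is approached as far as the arm can. A call is refused whole if a number of a shift passes 41.7 or a number of a turn 7.16, either way. A call with a gripper value outside its range is refused whole. The fingers move at their own pace and stop on an object; the grip force is fixed at half the most. Time passes only in rows, so rows that do not move let the fingers close. It gives the time, the measured TCP pose, the force, the opening and the grip force at its end, in the units of the state.
- bot.get_obs(): the state, without advancing time (a new reading comes with each control period).
- bot.camera(name): name is "side" or "top" or "wrist"; returns the picture (480x640x3 uint8, blue, green, red); there is no depth.
- bot.calibration(name): a dict with "K" (3x3 intrinsics, pixels), "position" and "orientation" of the camera in the world. Camera axes: x right, y down, z forward; pixel columns grow to the right and rows downward; lengths in m; the calibration is good to about 2 mm. The wrist camera is an equidistant fisheye: a pixel r from the principal point sees the ray r / f radians off the axis. A picture is of the moment at which its call begins: read the wrist's pose just before it. calibration takes no time and is no camera call; for the wrist camera it gives the pose at the moment of the call.
- bot.job_done(): hands the job in; it is judged then, once.
Trained networks look in the newest picture that a camera, given by its name, has taken for a name from the list of things; names that differ only in an ending like _2 or _b are one class to them, and where a whole thing is asked for, a point or a joint stands for the part that bears it (a point fixed in the world has none). Each returns a list of dicts, best first, with "conf" (0 to 1); they miss things now and then, are a little off and sometimes report something else, mostly with a low value. They report only what shows in the picture. A call takes as long as a camera call.
- bot.outline_of(query, camera): "pixels" (480x640 bool, what is visible of it) and "rect" ([left, top, width, height] in pixels, round what is visible of it).
The state is a dict: "clock": time; "joint_pos": joint angles; "joint_vel": joint speeds; "tau": joint torques, N m; "eef_pos": TCP position; "tool_rot": TCP orientation; "ft_force": force on the tool from outside, world axes, zero at the start; "ft_torque": the same for the moment, N m; "grip_width": finger opening in m; "grasp_force": force on a finger pad.
Only numpy, scipy, OpenCV 4.12 (cv2) and the standard library are available. Lean on these libraries where they do the work, as an engineer would, in place of code of your own. Each camera call takes 0.05 s, during which the arm holds its last target. There are 200 camera calls.

## Working session

There is one attempt and no reset: what is moved stays moved. The work goes in short steps, Python scripts to look and compute and a tool call to move; the robot and the scene stay as the last step left them, time stands still between calls to the robot, and variables do not carry over. Pictures are saved under pics/ and viewed, at most 14 in all, crops included, and the job is handed in when it is done.

Besides the shell and the picture viewer there is one more tool, called by a JSON object that holds its "method" and its "body". move_arm: Moves the arm, as the interface text tells. Its arguments: {"type":"object","properties":{"deltas":{"type":"array","items":{"type":"array","items":{"type":"number"}}}},"required":["deltas"]}

```bash
ls; mkdir -p pics
python3 - <<'E'
from workcell import bot
import cv2,numpy as np
o=bot.get_obs();print(o['clock'],o['eef_pos'],o['tool_rot'],o['grip_width'])
for c in ['top','side']:
    cv2.imwrite(f'pics/{c}0.png',bot.camera(c)); k=bot.calibration(c);print(c,np.round(k['K'],1).tolist(),k['position'],k['orientation'])
    for q in ['syringe_0','bar','tray','station','bottle_desorb','bottle_regen','lab_timer','chip_case_0']:
        print(q,[(round(d['conf'],2),list(d['rect'])) for d in bot.outline_of(q,c)])
k=bot.calibration('wrist');print(k)
E
```

```text
pics
0.0 [ 0.18468938 -0.46397679  0.23842569] [ 9.82113160e-01  1.88288781e-01 -1.93029918e-04 -1.01945177e-03] 0.08527267784210532
top [[525.9, 0.0, 319.5], [0.0, 525.9, 242.9], [0.0, 0.0, 1.0]] [ 0.26567546 -0.1379996   1.72056372] [-0.69514098  0.71439502 -0.05811096  0.05515339]
syringe_0 [(0.63, [366.5, 274.0, 35.3, 8.7]), (0.58, [194.5, 271.2, 37.3, 13.6]), (0.47, [393.1, 227.8, 22.4, 15.3]), (0.43, [243.6, 276.3, 32.9, 8.2])]
bar [(0.8, [241.2, 178.7, 7.6, 69.8]), (0.6, [261.6, 185.4, 99.0, 54.0])]
tray [(0.72, [381.8, 228.2, 35.4, 9.6]), (0.63, [264.6, 186.9, 92.2, 53.8])]
station [(0.62, [222.7, 180.0, 132.3, 73.9])]
bottle_desorb [(0.75, [383.3, 184.5, 21.8, 26.5]), (0.59, [378.7, 228.6, 38.8, 11.5])]
bottle_regen [(0.47, [441.7, 256.3, 16.1, 14.4])]
lab_timer [(0.7, [257.1, 277.1, 19.6, 4.9]), (0.63, [350.1, 288.1, 24.6, 22.6]), (0.2, [382.8, 185.9, 21.1, 25.7])]
chip_case_0 [(0.67, [183.1, 205.5, 20.9, 12.9]), (0.5, [242.2, 274.2, 36.6, 6.6])]
side [[559.4, 0.0, 323.2], [0.0, 559.4, 236.0], [0.0, 0.0, 1.0]] [-0.47214779  0.11632696  0.98137173] [-0.55169593  0.71768995 -
[... 170 characters left out ...]
.0])]
bar [(0.63, [216.6, 200.4, 11.9, 59.2])]
tray [(0.78, [244.7, 201.7, 119.1, 52.3]), (0.65, [198.7, 202.7, 169.1, 91.1])]
station [(0.73, [193.9, 202.3, 171.8, 85.0])]
bottle_desorb [(0.25, [160.6, 313.3, 53.7, 21.6]), (0.2, [229.3, 314.5, 22.4, 6.1])]
bottle_regen [(0.66, [481.4, 227.8, 17.5, 37.8])]
lab_timer [(0.89, [381.6, 298.1, 37.9, 26.6])]
chip_case_0 [(0.77, [143.0, 254.9, 25.0, 20.7])]
{'K': array([[371.64829954,   0.        , 318.21222137],
       [  0.        , 371.64829954, 243.87358736],
       [  0.        ,   0.        ,   1.        ]]), 'position': array([ 0.25403601, -0.43631521,  0.37412109]), 'orientation': array([ 0.81832103, -0.55482451, -0.08399969,  0.12435639])}
```

Run:
```python
import cv2
a=cv2.imread('pics/top0.png')[150:350,150:500]
cv2.imwrite('pics/t0.png',cv2.resize(a,(800,457),interpolation=cv2.INTER_CUBIC))
b=cv2.imread('pics/side0.png')[180:350,110:520]
cv2.imwrite('pics/s0.png',cv2.resize(b,(800,332),interpolation=cv2.INTER_CUBIC))
```

```text
(no output)
```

View pics/t0.png

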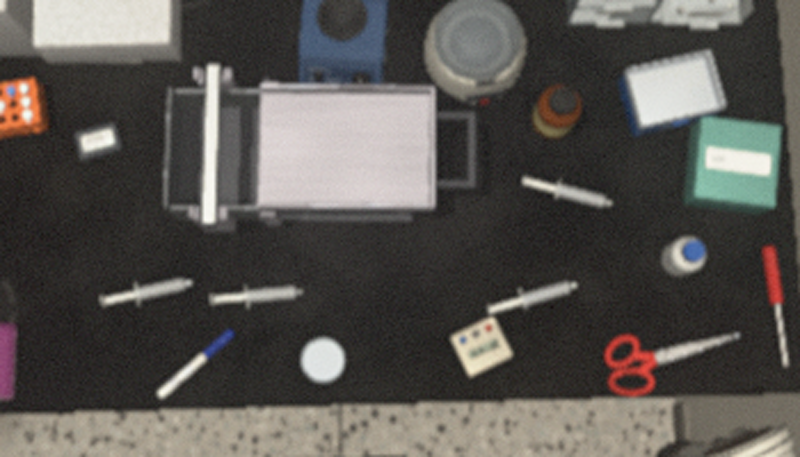

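View pics/s0.png

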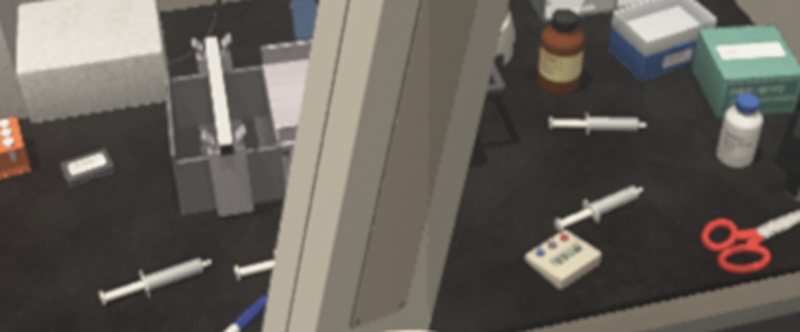

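The pictures show four syringes, all with nozzles to the right. In full-frame top pixels they are near (214,277), (262,279), (398,234) and (382,280). The bar lies over the box at about x 242, and the tray is at (302,214) with its handle to the right. The side camera's view is partly blocked by the arm.

```bash
cat > h.py <<'E'
from workcell import bot
import cv2,numpy as np
from scipy.spatial.transform import Rotation as Rn
def ray(c,k,px):
    px=np.atleast_2d(np.asarray(px,float));K=k['K'];u=(px-[K[0,2],K[1,2]])/K[0,0]
    if c=='wrist':
        r=np.linalg.norm(u,axis=1,keepdims=True)+1e-9
        d=np.hstack([u/r*np.sin(r),np.cos(r)])
    else: d=np.hstack([u,np.ones((len(u),1))])
    return Rn.from_quat(k['orientation']).apply(d)
def world(c,k,px,z):
    d=ray(c,k,px);p=np.array(k['position']);return (p+d*((z-p[2])/d[:,2])[:,None])[:,:2]
def proj(c,k,P):
    q=Rn.from_quat(k['orientation']).inv().apply(np.atleast_2d(P)-k['position']);K=k['K']
    if c=='wrist':
        r=np.linalg.norm(q[:,:2],axis=1,keepdims=True)+1e-9;u=q[:,:2]/r*np.arctan2(r,q[:,2:])
    else: u=q[:,:2]/q[:,2:]
    return u*K[0,0]+[K[0,2],K[1,2]]
def fit(c,k,mask,z):
    """min-area rect of mask mapped to plane z: centre, size, yaw of long axis"""
    ys,xs=np.nonzero(mask);w=world(c,k,np.c_[xs,ys],z)*1000
    (ce,sz,an)=cv2.minAreaRect(w.astype(np.float32))
    m=w.mean(0);v=np.linalg.svd(w-m,full_matrices=False)[2][0]
    t=(w-m)@v; return m,np.degrees(np.arctan2(v[1],v[0])),(m+v*(t.max()+t.min())/2),np.ptp(t),len(xs)
def state():
    o=bot.get_obs();R=Rn.from_quat(o['tool_rot']);return o,np.array(o['eef_pos'])*1000,R
def go(P,yaw=None,sgn=True):
    """target TCP mm (world), yaw of tool y axis (deg, mod 180): print turn then shift in tool axes"""
    o,p,R=state();M=R.as_matrix()
    cur=np.degrees(np.arctan2(M[1,1],M[0,1]));yaw=cur if yaw is None else yaw
    d=(yaw-cur+90)%180-90 if sgn else (yaw-cur+180)%360-180
    y=np.radians(cur+d);T=np.array([[np.sin(y),np.cos(y),0],[-np.cos(y),np.sin(y),0],[0,0,-1]])
    # tool x = y cross z ; z down
    T=np.c_[np.cross([np.cos(y),np.sin(y),0],[0,0,-1]),[np.cos(y),np.sin(y),0],[0,0,-1]]
    rv=(R.inv()*Rn.from_matrix(T)).as_rotvec(degrees=True)
    s=T.T@(np.array(P)-p)
    print('cur',p.round(1),'yaw',round(cur,1),'j6',o['joint_pos'][5].round(2),'TURN',rv.round(2),'SHIFT after turn',s.round(1),'t',round(o['clock'],1))
E
python3 - <<'E'
from h import *
o,p,R=state();print(R.as_matrix().round(2).tolist())
c='top';bot.camera(c);k=bot.calibration(c)
for q,z in [('syringe_0',.008),('bar',.131),('tray',.11),('lab_timer',.02),('bottle_desorb',.118),('bottle_regen',.098),('chip_case_0',.014)]:
    for d in bot.outline_of(q,c):
        m,a,ce,L,n=fit(c,k,d['pixels'],z);print(q,round(d['conf'],2),m.round(),a.round(1),ce.round(),L.round(),n)
# hand-read full-frame px
f=lambda x,y:(x/2.2857+150,y/2.285+150)
for n,px,z in [('tray corners',[f(262,84),f(436,88),f(434,210),f(258,206)],.123),('handle',[f(474,113),f(474,187)],.105),('bar ends',[f(213,65),f(208,222)],.131)]:
    print(n,(world(c,k,px,z)*1000).round().tolist())
E
```

```text
[[0.93, 0.37, 0.0], [0.37, -0.93, -0.0], [0.0, 0.0, -1.0]]
syringe_0 0.58 [ 419. -357.] -75.2 [ 416. -347.] 119.0 122
syringe_0 0.55 [442. 188.] -79.3 [442. 187.] 77.0 92
syringe_0 0.55 [430.  39.] 94.0 [430.  45.] 118.0 151
syringe_0 0.44 [ 566. -415.] -106.5 [ 569. -407.] 122.0 151
bar 0.91 [623.  88.] 178.3 [626.  88.] 224.0 412
bar 0.5 [ 410. -351.] -74.6 [ 407. -340.] 94.0 96
bar 0.19 [610. -42.] -89.9 [610. -59.] 418.0 6624
tray 0.95 [618. -99.] -92.6 [ 617. -122.] 294.0 4245
lab_timer 0.7 [ 349. -276.] 104.1 [ 349. -276.] 75.0 408
lab_timer 0.57 [635. -34.] -90.8 [634. -53.] 447.0 6760
bottle_desorb 0.92 [ 660. -381.] 150.4 [ 660. -381.] 78.0 393
bottle_desorb 0.41 [ 618. -100.] -93.0 [ 617. -121.] 295.0 4330
bottle_desorb 0.34 [ 408. -339.] -75.1 [ 406. -334.] 114.0 167
bottle_regen 0.62 [ 459. -548.] -62.9 [ 459. -548.] 57.0 218
bottle_regen 0.49 [633.  93.] 178.0 [633.  93.] 229.0 405
chip_case_0 0.8 [659. 269.] 103.8 [659. 269.] 63.0 247
chip_case_0 0.56 [ 686. -399.] 148.1 [ 685. -398.] 77.0 323
chip_case_0 0.25 [ 470. -569.] -64.5 [ 469. -569.] 64.0 242
tray corners [[707.0, 19.0], [695.0, -219.0], [525.0, -211.0], [537.0, 26.0]]
handle [[662.0, -272.0], [559.0, -268.0]]
bar ends [[733.0, 84.0], [516.0, 92.0]]
```

Run:
```python
from h import *
print(bot.tip_reach)
go([626,88,260],-92.2)
```

```text
0.008
cur [ 184.9 -464.5  239.3] yaw -68.3 j6 1.57 TURN [-0.    0.   23.91] SHIFT after turn [ 419.5 -569.   -20.7] t 1.3
```

{"method": "move_arm", "body": {"deltas": [[1,0,0,0,0,0,6],[1,0,0,0,0,0,6],[1,0,0,0,0,0,6],[1,0,0,0,0,0,6],[0.6,17.5,-23.7,-0.9,0,0,0],[0.6,17.5,-23.7,-0.9,0,0,0],[0.6,17.5,-23.7,-0.9,0,0,0],[0.6,17.5,-23.7,-0.9,0,0,0],[0.6,17.5,-23.7,-0.9,0,0,0],[0.6,17.5,-23.7,-0.9,0,0,0]]}}

```text
clock: 2.13
eef_pos: [0.2961, -0.3256, 0.2449]
tool_rot: [1.0, -0.02, 0.0, 0.0]
ft_force: [1.3, 0.2, 0.1]
grip_width: 0.0511
grasp_force: 0.0
```

{"method": "move_arm", "body": {"deltas": [[0.6,17.5,-23.7,-0.9,0,0,0],[0.6,17.5,-23.7,-0.9,0,0,0],[0.6,17.5,-23.7,-0.9,0,0,0],[0.6,17.5,-23.7,-0.9,0,0,0],[0.6,17.5,-23.7,-0.9,0,0,0],[0.6,17.5,-23.7,-0.9,0,0,0],[0.6,17.5,-23.7,-0.9,0,0,0],[0.6,17.5,-23.7,-0.9,0,0,0],[0.6,17.5,-23.7,-0.9,0,0,0]]}}

```text
clock: 2.88
eef_pos: [0.4622, -0.1185, 0.253]
tool_rot: [1.0, -0.02, 0.0, 0.0]
ft_force: [0.0, -0.4, 0.4]
grip_width: 0.051
grasp_force: 0.0
```

{"method": "move_arm", "body": {"deltas": [[0.6,17.5,-23.7,-0.9,0,0,0],[0.6,17.5,-23.7,-0.9,0,0,0],[0.6,17.5,-23.7,-0.9,0,0,0],[0.6,17.5,-23.7,-0.9,0,0,0],[0.6,17.5,-23.7,-0.9,0,0,0],[0.6,17.5,-23.7,-0.9,0,0,0],[0.6,17.5,-23.7,-0.9,0,0,0],[0.6,17.5,-23.7,-0.9,0,0,0],[0.6,17.5,-23.7,-0.9,0,0,0],[0.6,0,0,0,0,0,0]]}}

```text
clock: 3.72
eef_pos: [0.6265, 0.0412, 0.2617]
tool_rot: [1.0, 0.023, -0.0, -0.021]
ft_force: [-0.4, 0.2, -0.9]
grip_width: 0.0511
grasp_force: 0.0
```

Run:
```python
from h import *
o,p,R=state();print(p.round(1),o['grip_width'])
c='wrist';k=bot.calibration(c);cv2.imwrite('pics/w1.png',bot.camera(c))
for q,z in [('bar',.131),('tray',.11)]:
    for d in bot.outline_of(q,c)[:2]:
        m,a,ce,L,n=fit(c,k,d['pixels'],z);print(q,round(d['conf'],2),m.round(),a.round(1),ce.round(),L.round(),n)
go([626,88,112],-92.2)
```

```text
[626.5  41.2 261.7] 0.05111709460743928
bar 0.8 [645.  88.] 178.8 [625.  89.] 223.0 5566
tray 0.7 [623. -88.] -95.2 [ 620. -119.] 304.0 49471
cur [623.7  38.8 262.3] yaw -87.5 j6 3.14 TURN [-2.3   0.18  4.72] SHIFT after turn [  0.4 -49.2 150.3] t 3.9
```

View pics/w1.png

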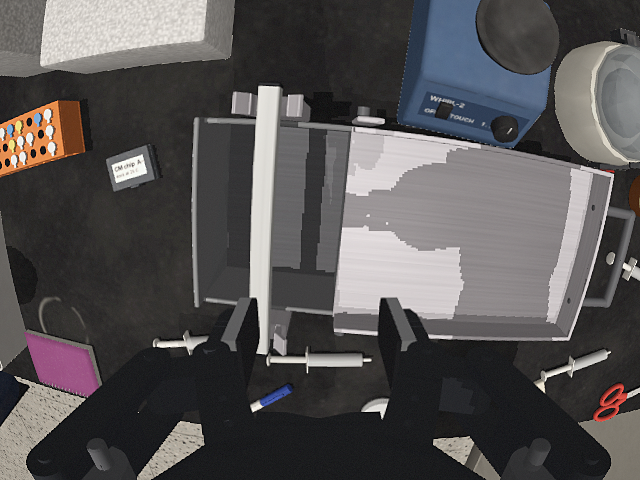

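Wrist view: the bar lies in both saddles with its centre at (625,89) mm, matching the top camera. Joint 6 is at its limit, so I turn the hand half round.

{"method": "move_arm", "body": {"deltas": [[0.6,0,0,0,0,0,-7],[0.6,0,0,0,0,0,-7],[0.6,0,0,0,0,0,-7],[0.6,0,0,0,0,0,-7],[0.6,0,0,0,0,0,-7],[0.6,0,0,0,0,0,-7],[0.6,0,0,0,0,0,-7],[0.6,0,0,0,0,0,-7],[0.6,0,0,0,0,0,-7],[0.6,0,0,0,0,0,-7]]}}

```text
clock: 4.7
eef_pos: [0.6231, 0.0379, 0.2633]
tool_rot: [0.805, 0.593, 0.011, -0.017]
ft_force: [0.4, -0.2, -0.7]
grip_width: 0.0511
grasp_force: 0.0
```

{"method": "move_arm", "body": {"deltas": [[0.6,0,0,0,0,0,-7],[0.6,0,0,0,0,0,-7],[0.6,0,0,0,0,0,-7],[0.6,0,0,0,0,0,-7],[0.6,0,0,0,0,0,-7],[0.6,0,0,0,0,0,-7],[0.6,0,0,0,0,0,-7],[0.6,0,0,0,0,0,-7],[0.6,0,0,0,0,0,-7],[0.6,0,0,0,0,0,-7]]}}

```text
clock: 5.53
eef_pos: [0.6231, 0.0379, 0.2633]
tool_rot: [0.319, 0.948, 0.019, -0.007]
ft_force: [-0.2, 0.4, -0.4]
grip_width: 0.0513
grasp_force: 0.0
```

{"method": "move_arm", "body": {"deltas": [[0.6,0,0,0,0,0,-7],[0.6,0,0,0,0,0,-7],[0.6,0,0,0,0,0,-7],[0.6,0,0,0,0,0,-7],[0.6,0,0,0,0,0,-7],[0.6,0,0,0,0,0,0]]}}

```text
clock: 6.03
eef_pos: [0.6232, 0.038, 0.2633]
tool_rot: [0.021, 1.0, 0.02, -0.001]
ft_force: [-0.5, 0.0, 0.4]
grip_width: 0.0512
grasp_force: 0.0
```

Run:
```python
from h import *
go([625.5,88.5,112],87.8)
```

```text
cur [623.2  38.  263.3] yaw 87.6 j6 0.08 TURN [ 2.3  -0.21 -0.24] SHIFT after turn [ -0.4  50.5 151.3] t 6.0
```

{"method": "move_arm", "body": {"deltas": [[0.6,0,0,0,2.3,-0.2,-0.2],[0.6,0,17,0,0,0,0],[0.6,0,17,0,0,0,0],[0.6,-0.4,16.5,0,0,0,0],[0.6,0,0,25,0,0,0],[0.6,0,0,25,0,0,0],[0.6,0,0,25,0,0,0],[0.6,0,0,0,0,0,0]]}}

```text
clock: 6.7
eef_pos: [0.6225, 0.0885, 0.1822]
tool_rot: [0.022, 1.0, -0.001, -0.005]
ft_force: [-1.2, -0.1, -1.3]
grip_width: 0.0511
grasp_force: 0.0
```

Run:
```python
from h import *
go([625.5,88.5,112],87.8)
```

```text
cur [622.5  88.5 182.2] yaw 87.5 j6 0.18 TURN [-0.1  -0.61 -0.27] SHIFT after turn [-3.   0.1 70.2] t 6.7
```

{"method": "move_arm", "body": {"deltas": [[0.6,-3,0,14,0,-0.6,0],[0.6,0,0,14,0,0,0],[0.6,0,0,14,0,0,0],[0.6,0,0,14,0,0,0],[0.6,0,0,14,0,0,0],[0.6,0,0,0,0,0,0],[0,0,0,0,0,0,0],[0,0,0,0,0,0,0],[0,0,0,0,0,0,0],[0,0,0,0,0,0,0]]}}

```text
clock: 7.53
eef_pos: [0.6312, 0.0893, 0.12]
tool_rot: [0.02, 1.0, 0.0, 0.007]
ft_force: [0.5, -1.0, 3.8]
grip_width: 0.0149
grasp_force: 60.4
```

{"method": "move_arm", "body": {"deltas": [[0,0,0,0,0,0,0],[0,0,0,-4,0,0,0],[0,0,0,-10,0,0,0],[0,0,0,-15,0,0,0],[0,0,0,-20,0,0,0],[0,0,0,-20,0,0,0],[0,0,0,0,0,0,0]]}}

```text
clock: 8.12
eef_pos: [0.6316, 0.0896, 0.1919]
tool_rot: [0.02, 1.0, 0.001, 0.009]
ft_force: [1.0, -0.7, -1.2]
grip_width: 0.0144
grasp_force: 59.6
```

Run:
```python
from h import *
go([510,340,182],87.8)
```

```text
cur [631.6  89.6 191.9] yaw 87.7 j6 0.18 TURN [ 0.1   1.03 -0.08] SHIFT after turn [131.1 245.6   9.9] t 8.1
```

{"method": "move_arm", "body": {"deltas": [[0,13.1,24.6,0,0,1,0],[0,13.1,24.6,0,0,0,0],[0,13.1,24.6,0,0,0,0],[0,13.1,24.6,0,0,0,0],[0,13.1,24.6,0,0,0,0],[0,13.1,24.6,0,0,0,0],[0,13.1,24.6,0,0,0,0],[0,13.1,24.6,0,0,0,0],[0,13.1,24.6,0,0,0,0],[0,13.1,24.6,0,0,0,0]]}}

```text
clock: 8.95
eef_pos: [0.507, 0.3411, 0.1865]
tool_rot: [0.02, 1.0, -0.0, -0.004]
ft_force: [0.5, 0.1, -1.2]
grip_width: 0.0147
grasp_force: 59.5
```

{"method": "move_arm", "body": {"deltas": [[0,0,0,20,0,0,0],[0,0,0,25,0,0,0],[0,0,0,25,0,0,0],[0,0,0,25,0,0,0],[0,0,0,25,0,0,0],[0,0,0,0,0,0,0],[0,0,0,0,0,0,0]]}}

```text
clock: 9.53
eef_pos: [0.5055, 0.3392, 0.0654]
tool_rot: [0.02, 1.0, -0.001, -0.006]
ft_force: [0.3, -0.3, -1.0]
grip_width: 0.0143
grasp_force: 59.5
```

Run:
```python
from h import *
go([510,340,10],87.8)
c='top';cv2.imwrite('pics/top1.png',bot.camera(c)[150:350,50:350]);cv2.imwrite('pics/s1.png',bot.camera('side'))
```

```text
cur [505.5 339.2  65.4] yaw 87.7 j6 0.63 TURN [-0.17 -0.68 -0.08] SHIFT after turn [-4.4  1.  55.4] t 9.5
```

View pics/s1.png

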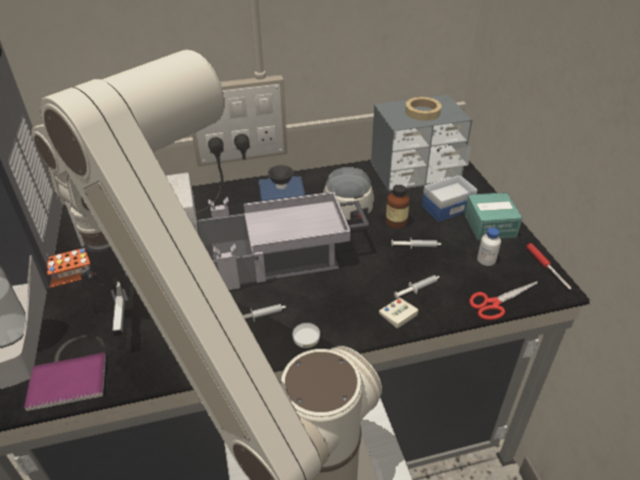

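The side view shows the bar at (118,308) hanging over clear bench, with the tube rack well away. I lower it and release.

{"method": "move_arm", "body": {"deltas": [[0,0,0,15,0,-0.6,0],[0,0,0,15,0,0,0],[0,0,0,12,0,0,0],[0,0,0,8,0,0,0],[0,0,0,3,0,0,0],[0,0,0,1,0,0,0],[0,0,0,0,0,0,0]]}}

```text
clock: 10.22
eef_pos: [0.5081, 0.3408, 0.0146]
tool_rot: [0.02, 1.0, 0.001, 0.002]
ft_force: [-0.2, -0.4, -1.8]
grip_width: 0.0145
grasp_force: 59.5
```

Run:
```python
from h import *
go([510,340,9],87.8)
print(bot.get_obs()['ft_force'])
```

```text
cur [508.1 340.8  14.6] yaw 87.7 j6 0.63 TURN [ 0.07  0.27 -0.08] SHIFT after turn [-2.  -0.7  5.6] t 10.2
[-0.15473586 -0.4283129  -1.81778167]
```

{"method": "move_arm", "body": {"deltas": [[0,0,0,2,0,0,0],[0,0,0,2,0,0,0],[0,0,0,1,0,0,0],[0,0,0,0,0,0,0],[0,0,0,0,0,0,0]]}}

```text
clock: 10.63
eef_pos: [0.5074, 0.3403, 0.0086]
tool_rot: [0.02, 1.0, 0.0, 0.002]
ft_force: [-0.2, 0.1, -1.7]
grip_width: 0.0146
grasp_force: 59.6
```

{"method": "move_arm", "body": {"deltas": [[0.2,0,0,0,0,0,0],[0.35,0,0,0,0,0,0],[0.4,0,0,0,0,0,0],[0.4,0,0,-10,0,0,0],[0.4,0,0,-25,0,0,0],[0.4,0,0,-25,0,0,0],[0.4,0,0,-30,0,0,0],[0.4,0,0,-30,0,0,0],[0.4,0,0,-30,0,0,0],[0.4,0,0,0,0,0,0]]}}

```text
clock: 11.47
eef_pos: [0.5103, 0.3426, 0.1672]
tool_rot: [0.02, 1.0, 0.004, 0.007]
ft_force: [1.0, 1.1, 1.6]
grip_width: 0.0339
grasp_force: 0.0
```

Run:
```python
from h import *
c='wrist';k=bot.calibration(c);bot.camera(c)
for q,z in [('syringe_0',.008),('bar',.016),('lab_timer',.02)]:
    for d in bot.outline_of(q,c):
        m,a,ce,L,n=fit(c,k,d['pixels'],z);print(q,round(d['conf'],2),m.round(),a.round(1),ce.round(),L.round(),n)
c='top';k=bot.calibration(c);bot.camera(c)
for q,z in [('syringe_0',.008)]:
    for d in bot.outline_of(q,c):
        m,a,ce,L,n=fit(c,k,d['pixels'],z);print(q,round(d['conf'],2),m.round(),a.round(1),ce.round(),L.round(),n)
go([444,170,150],-169)
```

```text
syringe_0 0.94 [437. 200.] -79.1 [438. 199.] 134.0 2316
syringe_0 0.93 [427.  63.] -86.2 [427.  64.] 98.0 1044
bar 0.77 [491. 341.] -2.1 [500. 340.] 222.0 5574
lab_timer 0.51 [437. 207.] -79.0 [437. 206.] 125.0 2307
syringe_0 0.67 [441. 195.] -78.8 [440. 200.] 130.0 227
syringe_0 0.65 [ 566. -416.] -106.5 [ 568. -409.] 109.0 119
syringe_0 0.6 [431.  28.] 94.2 [430.  42.] 111.0 121
syringe_0 0.59 [ 419. -359.] -75.3 [ 416. -348.] 119.0 115
syringe_0 0.56 [637. -24.] -90.8 [636. -52.] 450.0 7052
cur [506.  339.7 157.2] yaw 87.7 j6 0.63 TURN [-4.000e-02  9.000e-02  7.672e+01] SHIFT after turn [-154.7  -93.2    7.2] t 11.8
```

Run:
```python
from h import *
go([442,180,70],11)
```

```text
cur [506.  339.7 157.2] yaw 87.7 j6 0.63 TURN [-4.000e-02  9.000e-02  7.672e+01] SHIFT after turn [-144.5  -93.3   87.2] t 11.8
```

{"method": "move_arm", "body": {"deltas": [[0.5,0,0,0,0,0,7],[0.5,0,0,0,0,0,7],[0.5,0,0,0,0,0,7],[0.5,0,0,0,0,0,7],[0.5,0,0,0,0,0,7],[0.5,0,0,0,0,0,7],[0.5,0,0,0,0,0,7],[0.5,0,0,0,0,0,7],[0.5,0,0,0,0,0,7],[0.5,0,0,0,0,0,7]]}}

```text
clock: 12.6
eef_pos: [0.5061, 0.3398, 0.1569]
tool_rot: [0.592, 0.806, -0.0, 0.001]
ft_force: [-0.3, -0.3, -0.2]
grip_width: 0.0424
grasp_force: 0.0
```

{"method": "move_arm", "body": {"deltas": [[0.5,0,0,0,0,0,6.7],[0.5,-20,-13,0,0,0,0],[0.5,-20,-13,0,0,0,0],[0.5,-20,-13,0,0,0,0],[0.5,-20,-13,0,0,0,0],[0.5,-20,-13,0,0,0,0],[0.5,-20,-13,0,0,0,0],[0.5,-20,-13,0,0,0,0],[0.5,0,0,0,0,0,0]]}}

```text
clock: 13.35
eef_pos: [0.4411, 0.1817, 0.1569]
tool_rot: [0.637, 0.771, -0.002, 0.0]
ft_force: [-0.4, -0.6, -0.8]
grip_width: 0.0428
grasp_force: 0.0
```

```bash
cat > look.py <<'E'
import sys
from h import *
c='wrist';k=bot.calibration(c);cv2.imwrite('pics/last.png',bot.camera(c))
for d in bot.outline_of('syringe_0',c):
    m,a,ce,L,n=fit(c,k,d['pixels'],float(sys.argv[1]) if len(sys.argv)>1 else .008)
    if d['conf']>.4 and L<200: print(round(d['conf'],2),m.round(),a.round(1),ce.round(1),L.round(),n,'grasp',(ce+20*np.array([np.cos(np.radians(a)),np.sin(np.radians(a))])*(1 if abs(a)<135 and a<0 else -1)).round(1))
E
python3 look.py
python3 - <<'E'
from h import *
go([442,180,70],11)
E
```

```text
0.79 [428.  47.] -86.0 [428.4  47.4] 125.0 1519 grasp [429.8  27.4]
0.67 [438. 197.] -78.8 [437.7 198.5] 129.0 2674 grasp [441.6 178.9]
cur [443.7 184.7 157.7] yaw 10.9 j6 1.77 TURN [ 0.09  0.03 -0.06] SHIFT after turn [-4.3 -2.6 87.7] t 13.4
```

{"method": "move_arm", "body": {"deltas": [[0.5,-5,-2.5,20,0,0,0],[0.5,0,0,25,0,0,0],[0.5,0,0,25,0,0,0],[0.5,0,0,25,0,0,0],[0.5,0,0,20,0,0,0],[0.5,0,0,15,0,0,0],[0.5,0,0,8,0,0,0],[0.5,0,0,3,0,0,0],[0.5,0,0,0,0,0,0],[0.5,0,0,0,0,0,0]]}}

```text
clock: 14.28
eef_pos: [0.4439, 0.1807, 0.0178]
tool_rot: [0.636, 0.772, 0.002, 0.001]
ft_force: [-1.2, -0.2, 0.3]
grip_width: 0.0427
grasp_force: 0.0
```

Run:
```python
from h import *
go([441.7,179,10],11)
```

```text
cur [443.9 180.7  17.8] yaw 11.0 j6 1.77 TURN [0.24 0.01 0.05] SHIFT after turn [-1.2 -2.5  7.8] t 14.3
```

{"method": "move_arm", "body": {"deltas": [[0.5,-1,-2.5,4,0,0,0],[0.5,0,0,3,0,0,0],[0.5,0,0,0,0,0,0],[0,0,0,0,0,0,0],[0,0,0,0,0,0,0],[0,0,0,0,0,0,0],[0,0,0,0,0,0,0],[0,0,0,-5,0,0,0],[0,0,0,-10,0,0,0]]}}

```text
clock: 15.03
eef_pos: [0.4399, 0.1782, 0.0247]
tool_rot: [0.636, 0.772, -0.0, 0.001]
ft_force: [1.0, -0.3, 0.5]
grip_width: 0.0135
grasp_force: 58.7
```

{"method": "move_arm", "body": {"deltas": [[0,0,0,-25,0,0,0],[0,0,0,-25,0,0,0],[0,0,0,-25,0,0,0],[0,0,0,-25,0,0,0],[0,0,0,-25,0,0,0],[0,0,0,-25,0,0,0],[0,0,0,-20,0,0,0],[0,0,0,0,0,0,0]]}}

```text
clock: 15.7
eef_pos: [0.4429, 0.1796, 0.2001]
tool_rot: [0.636, 0.772, 0.005, 0.003]
ft_force: [0.4, 0.4, -0.0]
grip_width: 0.0136
grasp_force: 58.7
```

Run:
```python
from h import *
go([634.8,-176.6,200],87.8)
```

```text
cur [442.9 179.6 200.1] yaw 11.0 j6 1.76 TURN [  0.61   0.39 -76.78] SHIFT after turn [-2.055e+02 -3.486e+02  1.000e-01] t 15.7
```

{"method": "move_arm", "body": {"deltas": [[0,0,0,0,0.6,0.4,-7],[0,0,0,0,0,0,-7],[0,0,0,0,0,0,-7],[0,0,0,0,0,0,-7],[0,0,0,0,0,0,-7],[0,0,0,0,0,0,-7],[0,0,0,0,0,0,-7],[0,0,0,0,0,0,-7],[0,0,0,0,0,0,-7],[0,0,0,0,0,0,-7]]}}

```text
clock: 16.53
eef_pos: [0.4399, 0.1784, 0.1945]
tool_rot: [0.075, 0.997, 0.001, -0.005]
ft_force: [0.1, 0.5, 0.1]
grip_width: 0.0139
grasp_force: 58.7
```

{"method": "move_arm", "body": {"deltas": [[0,0,0,0,0,0,-6.8],[0,-12,-20.5,0,0,0,0],[0,-12,-20.5,0,0,0,0],[0,-12,-20.5,0,0,0,0],[0,-12,-20.5,0,0,0,0],[0,-12,-20.5,0,0,0,0],[0,-12,-20.5,0,0,0,0],[0,-12,-20.5,0,0,0,0],[0,-12,-20.5,0,0,0,0],[0,-12,-20.5,0,0,0,0]]}}

```text
clock: 17.37
eef_pos: [0.5412, -0.0109, 0.1927]
tool_rot: [0.019, 1.0, 0.002, -0.005]
ft_force: [0.6, 0.0, -0.1]
grip_width: 0.0139
grasp_force: 58.7
```

{"method": "move_arm", "body": {"deltas": [[0,-12,-20.5,0,0,0,0],[0,-12,-20.5,0,0,0,0],[0,-12,-20.5,0,0,0,0],[0,-12,-20.5,0,0,0,0],[0,-12,-20.5,0,0,0,0],[0,-12,-20.5,0,0,0,0],[0,-12,-20.5,0,0,0,0],[0,-12,-20.5,0,0,0,0],[0,0,0,20,0,0,0],[0,0,0,0,0,0,0]]}}

```text
clock: 18.2
eef_pos: [0.629, -0.1782, 0.1674]
tool_rot: [0.02, 1.0, 0.003, -0.008]
ft_force: [-1.3, 1.0, -1.5]
grip_width: 0.0136
grasp_force: 58.7
```

Run:
```python
from h import *
go([634.8,-176.6,108],87.8);o=bot.get_obs();print(o['grip_width'],o['grasp_force'])
```

```text
cur [ 629.  -178.2  167.4] yaw 87.7 j6 -0.24 TURN [ 0.33 -0.9  -0.1 ] SHIFT after turn [-5.7  1.8 59.4] t 18.2
0.01364115586445406 58.735620975494385
```

{"method": "move_arm", "body": {"deltas": [[0,-5.5,1.5,15,0.3,-0.9,0],[0,0,0,15,0,0,0],[0,0,0,13,0,0,0],[0,0,0,6,0,0,0],[0,0,0,3,0,0,0],[0,0,0,0,0,0,0]]}}

```text
clock: 18.7
eef_pos: [0.6359, -0.1753, 0.1194]
tool_rot: [0.019, 1.0, -0.0, 0.002]
ft_force: [0.2, 0.7, -0.9]
grip_width: 0.0136
grasp_force: 58.8
```

Run:
```python
from h import *
go([634.8,-176.6,106],87.8);o=bot.get_obs();print(o['grip_width'],o['ft_force'])
```

```text
cur [ 635.9 -175.3  119.4] yaw 87.9 j6 -0.23 TURN [-0.04  0.28  0.05] SHIFT after turn [ 1.  -1.3 13.4] t 18.7
0.013595325115092143 [ 0.22251894  0.70436923 -0.92178631]
```

{"method": "move_arm", "body": {"deltas": [[0,0,-1,5,0,0,0],[0,0,0,4,0,0,0],[0,0,0,3,0,0,0],[0,0,0,0,0,0,0],[0,0,0,0,0,0,0],[0.15,0,0,0,0,0,0],[0.3,0,0,0,0,0,0],[0.35,0,0,0,0,0,0],[0.35,0,0,0,0,0,0]]}}

```text
clock: 19.45
eef_pos: [0.6367, -0.177, 0.1084]
tool_rot: [0.019, 1.0, -0.001, 0.004]
ft_force: [-0.3, 0.4, -0.0]
grip_width: 0.0302
grasp_force: 0.0
```

{"method": "move_arm", "body": {"deltas": [[0.35,0,0,-8,0,0,0],[0.35,0,0,-20,0,0,0],[0.35,0,0,-25,0,0,0],[0.35,0,0,-25,0,0,0],[0.35,0,0,-20,0,0,0],[0.35,0,0,0,0,0,0]]}}

```text
clock: 19.95
eef_pos: [0.6385, -0.1776, 0.2128]
tool_rot: [0.019, 1.0, -0.002, 0.008]
ft_force: [-0.1, -0.1, 0.8]
grip_width: 0.0299
grasp_force: 0.0
```

```bash
python3 look.py 0.103
python3 - <<'E'
from h import *
c='top';k=bot.calibration(c);bot.camera(c)
for d in bot.outline_of('syringe_0',c):
        m,a,ce,L,n=fit(c,k,d['pixels'],.008);print(round(d['conf'],2),m.round(),a.round(1),ce.round(),L.round(),n)
go([430,27,190],4)
E
```

```text
0.96 [ 565. -341.] -106.5 [ 564.9 -341.2] 96.0 1467 grasp [ 559.2 -360.4]
0.82 [466. -18.] 95.6 [465.6 -16. ] 99.0 1268 grasp [467.6 -35.9]
0.73 [ 461. -317.] 98.6 [ 460.6 -317.1] 61.0 926 grasp [ 463.6 -336.9]
0.66 [ 616. -175.] -2.7 [ 616.  -174.9] 132.0 3575 grasp [ 636.  -175.8]
0.64 [ 421. -367.] -74.5 [ 421. -366.] 77.0 116
0.43 [ 562. -429.] 73.3 [ 563. -426.] 75.0 90
cur [ 635.3 -176.7  205.1] yaw 87.8 j6 -0.23 TURN [ 0.17  0.28 83.82] SHIFT after turn [ 217.5 -190.6   15.1] t 20.1
```

View pics/last.png

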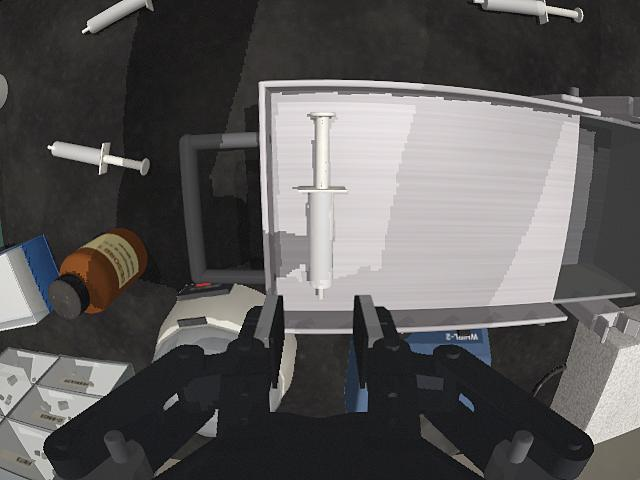

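The first syringe lies squarely in the tray near its end wall, and the other three are unchanged. Next is the syringe at (430,27) mm.

{"method": "move_arm", "body": {"deltas": [[0.5,0,0,0,0.2,0.3,7],[0.5,0,0,0,0,0,7],[0.5,0,0,0,0,0,7],[0.5,0,0,0,0,0,7],[0.5,0,0,0,0,0,7],[0.5,0,0,0,0,0,7],[0.5,0,0,0,0,0,7],[0.5,0,0,0,0,0,7],[0.5,0,0,0,0,0,7],[0.5,0,0,0,0,0,7]]}}

```text
clock: 20.98
eef_pos: [0.6349, -0.1766, 0.204]
tool_rot: [0.591, 0.806, -0.002, 0.0]
ft_force: [-0.0, -0.4, 0.4]
grip_width: 0.0431
grasp_force: 0.0
```

{"method": "move_arm", "body": {"deltas": [[0.5,0,0,0,0,0,7],[0.5,0,0,0,0,0,6.8],[0.5,18,-16,0,0,0,0],[0.5,18,-16,0,0,0,0],[0.5,18,-16,0,0,0,0],[0.5,18,-16,0,0,0,0],[0.5,18,-16,0,0,0,0],[0.5,18,-16,0,0,0,0],[0.5,18,-16,0,0,0,0],[0.5,18,-16,0,0,0,0]]}}

```text
clock: 21.82
eef_pos: [0.496, -0.0414, 0.2037]
tool_rot: [0.682, 0.731, -0.002, 0.001]
ft_force: [0.7, 0.8, 0.1]
grip_width: 0.0425
grasp_force: 0.0
```

{"method": "move_arm", "body": {"deltas": [[0.5,18,-16,0,0,0,0],[0.5,18,-16,0,0,0,0],[0.5,18,-16,0,0,0,0],[0.5,18,-16,0,0,0,0],[0.5,0,0,25,0,0,0],[0.5,0,0,25,0,0,0],[0.5,0,0,0,0,0,0]]}}

```text
clock: 22.4
eef_pos: [0.4246, 0.025, 0.1502]
tool_rot: [0.681, 0.732, -0.005, -0.002]
ft_force: [-1.4, -0.7, -0.3]
grip_width: 0.0428
grasp_force: 0.0
```

```bash
python3 look.py
python3 - <<'E'
from h import *
go([430,27,11],4)
E
```

```text
0.74 [429.  41.] -86.2 [428.5  41.7] 131.0 2902 grasp [429.9  21.8]
cur [427.7  24.9 153.8] yaw 4.0 j6 1.56 TURN [-0.2   0.26  0.03] SHIFT after turn [  2.    2.4 142.8] t 22.5
```

{"method": "move_arm", "body": {"deltas": [[0.5,-3,2,20,0,0,0],[0.5,0,0,25,0,0,0],[0.5,0,0,25,0,0,0],[0.5,0,0,25,0,0,0],[0.5,0,0,20,0,0,0],[0.5,0,0,14,0,0,0],[0.5,0,0,6,0,0,0],[0.5,0,0,0,0,0,0],[0.5,0,0,0,0,0,0]]}}

```text
clock: 23.25
eef_pos: [0.4327, 0.0214, 0.0207]
tool_rot: [0.682, 0.731, -0.001, 0.002]
ft_force: [-0.1, -0.4, 0.4]
grip_width: 0.0426
grasp_force: 0.0
```

Run:
```python
from h import *
go([430,22,10.5],4)
```

```text
cur [432.7  21.4  20.7] yaw 4.0 j6 1.55 TURN [0.12 0.27 0.  ] SHIFT after turn [ 0.8 -2.6 10.2] t 23.2
```

{"method": "move_arm", "body": {"deltas": [[0.5,0,-2.5,5,0,0,0],[0.5,0,0,5,0,0,0],[0.5,0,0,0,0,0,0],[0,0,0,0,0,0,0],[0,0,0,0,0,0,0],[0,0,0,0,0,0,0],[0,0,0,0,0,0,0],[0,0,0,-5,0,0,0],[0,0,0,-10,0,0,0]]}}

```text
clock: 24.0
eef_pos: [0.4281, 0.0213, 0.0245]
tool_rot: [0.682, 0.732, -0.002, 0.001]
ft_force: [0.5, 0.2, 0.1]
grip_width: 0.0139
grasp_force: 58.7
```

{"method": "move_arm", "body": {"deltas": [[0,0,0,-25,0,0,0],[0,0,0,-25,0,0,0],[0,0,0,-25,0,0,0],[0,0,0,-25,0,0,0],[0,0,0,-25,0,0,-7],[0,0,0,-25,0,0,-7],[0,0,0,-20,0,0,-7],[0,0,0,0,0,0,-7],[0,0,0,0,0,0,-7],[0,0,0,0,0,0,-7]]}}

```text
clock: 24.83
eef_pos: [0.4291, 0.0221, 0.1958]
tool_rot: [0.372, 0.928, -0.002, 0.002]
ft_force: [-0.2, 0.0, -0.1]
grip_width: 0.0144
grasp_force: 58.8
```

{"method": "move_arm", "body": {"deltas": [[0,0,0,0,0,0,-7],[0,0,0,0,0,0,-7],[0,0,0,0,0,0,-7],[0,0,0,0,0,0,-7],[0,0,0,0,0,0,-7],[0,0,0,0,0,0,-6.8],[0,0,0,0,0,0,0]]}}

```text
clock: 25.42
eef_pos: [0.4288, 0.0221, 0.1951]
tool_rot: [0.018, 1.0, -0.002, 0.001]
ft_force: [-0.6, 0.0, -0.3]
grip_width: 0.0139
grasp_force: 58.8
```

Run:
```python
from h import *
go([636.8,-124,200],87.8);o=bot.get_obs();print(o['grip_width'],o['grasp_force'])
```

```text
cur [428.8  22.1 195.1] yaw 87.9 j6 0.09 TURN [-0.26  0.08  0.13] SHIFT after turn [-213.5 -138.    -4.9] t 25.4
0.013895370206582864 58.76254320144653
```

{"method": "move_arm", "body": {"deltas": [[0,-19.4,-12.5,0,0,0,0],[0,-19.4,-12.5,0,0,0,0],[0,-19.4,-12.5,0,0,0,0],[0,-19.4,-12.5,0,0,0,0],[0,-19.4,-12.5,0,0,0,0],[0,-19.4,-12.5,0,0,0,0],[0,-19.4,-12.5,0,0,0,0],[0,-19.4,-12.5,0,0,0,0],[0,-19.4,-12.5,0,0,0,0],[0,-19.4,-12.5,0,0,0,0]]}}

```text
clock: 26.25
eef_pos: [0.6187, -0.1109, 0.1957]
tool_rot: [0.021, 1.0, -0.002, 0.0]
ft_force: [0.3, -0.4, -0.5]
grip_width: 0.014
grasp_force: 58.8
```

{"method": "move_arm", "body": {"deltas": [[0,-19.4,-12.5,0,0,0,0],[0,0,0,15,0,0,0],[0,0,0,20,0,0,0],[0,0,0,15,0,0,0],[0,0,0,10,0,0,0],[0,0,0,0,0,0,0]]}}

```text
clock: 26.75
eef_pos: [0.6351, -0.1234, 0.1327]
tool_rot: [0.02, 1.0, -0.002, -0.002]
ft_force: [-0.4, 0.4, -0.9]
grip_width: 0.0137
grasp_force: 58.7
```

Run:
```python
from h import *
go([636.8,-124,108],87.8);o=bot.get_obs();print(o['grip_width'],o['grasp_force'])
```

```text
cur [ 635.1 -123.4  132.7] yaw 87.7 j6 -0.15 TURN [-0.21 -0.25 -0.09] SHIFT after turn [-1.7 -0.6 24.7] t 26.8
0.013685526432020577 58.738444447517395
```

{"method": "move_arm", "body": {"deltas": [[0,-1.5,0,10,0,0,0],[0,0,0,8,0,0,0],[0,0,0,5,0,0,0],[0,0,0,1.5,0,0,0],[0,0,0,0,0,0,0],[0.15,0,0,0,0,0,0],[0.3,0,0,0,0,0,0],[0.35,0,0,0,0,0,0],[0.35,0,0,0,0,0,0]]}}

```text
clock: 27.5
eef_pos: [0.6389, -0.1239, 0.112]
tool_rot: [0.019, 1.0, -0.002, 0.001]
ft_force: [0.4, 0.5, 0.5]
grip_width: 0.0298
grasp_force: 0.0
```

{"method": "move_arm", "body": {"deltas": [[0.35,0,0,-8,0,0,0],[0.35,0,0,-20,0,0,0],[0.35,0,0,-25,0,0,0],[0.35,0,0,-25,0,0,0],[0.35,0,0,-20,0,0,0],[0.35,0,0,0,0,0,0]]}}

```text
clock: 28.0
eef_pos: [0.6411, -0.1239, 0.2161]
tool_rot: [0.019, 1.0, -0.003, 0.006]
ft_force: [0.2, 0.5, 1.7]
grip_width: 0.03
grasp_force: 0.0
```

```bash
python3 look.py 0.103; echo; python3 look.py
python3 - <<'E'
from h import *
go([421,-367,190],15)
E
```

```text
0.91 [ 618. -122.] -2.8 [ 616.8 -121.7] 131.0 3515 grasp [ 636.8 -122.6]
0.88 [ 566. -326.] -106.4 [ 566.  -325.9] 96.0 1157 grasp [ 560.3 -345.1]
0.79 [ 617. -175.] -2.7 [ 615.8 -175.1] 132.0 3397 grasp [ 635.8 -176.1]
0.61 [ 458. -295.] 103.0 [ 458.5 -295.2] 75.0 1018 grasp [ 463.  -314.7]

0.97 [ 418. -361.] 102.9 [ 417.8 -361.6] 107.0 1126 grasp [ 422.3 -381.1]
0.88 [ 638. -197.] -2.6 [ 636.3 -196.9] 183.0 3520 grasp [ 656.3 -197.8]
0.77 [ 568. -404.] -106.4 [ 567.4 -405.2] 134.0 1227 grasp [ 561.8 -424.4]
0.6 [ 638. -122.] -2.8 [ 638.2 -122.2] 181.0 3793 grasp [ 658.1 -123.2]
cur [ 637.8 -123.3  208.4] yaw 87.8 j6 -0.15 TURN [-0.22  0.14 72.82] SHIFT after turn [-179.3 -272.5   18.4] t 28.2
```

{"method": "move_arm", "body": {"deltas": [[0.5,0,0,0,0,0,7],[0.5,0,0,0,0,0,7],[0.5,0,0,0,0,0,7],[0.5,0,0,0,0,0,7],[0.5,0,0,0,0,0,7],[0.5,0,0,0,0,0,7],[0.5,0,0,0,0,0,7],[0.5,0,0,0,0,0,7],[0.5,0,0,0,0,0,7],[0.5,0,0,0,0,0,7]]}}

```text
clock: 29.03
eef_pos: [0.6375, -0.1232, 0.2073]
tool_rot: [0.592, 0.806, -0.002, 0.0]
ft_force: [-0.5, -0.7, 0.3]
grip_width: 0.043
grasp_force: 0.0
```

{"method": "move_arm", "body": {"deltas": [[0.5,0,0,0,0,0,2.8],[0.5,-12.8,-19.5,0,0,0,0],[0.5,-12.8,-19.5,0,0,0,0],[0.5,-12.8,-19.5,0,0,0,0],[0.5,-12.8,-19.5,0,0,0,0],[0.5,-12.8,-19.5,0,0,0,0],[0.5,-12.8,-19.5,0,0,0,0],[0.5,-12.8,-19.5,0,0,0,0],[0.5,-12.8,-19.5,0,0,0,0],[0.5,-12.8,-19.5,0,0,0,0]]}}

```text
clock: 29.87
eef_pos: [0.497, -0.2804, 0.2081]
tool_rot: [0.609, 0.793, -0.002, 0.0]
ft_force: [-0.2, -0.7, 0.5]
grip_width: 0.0427
grasp_force: 0.0
```

{"method": "move_arm", "body": {"deltas": [[0.5,-12.8,-19.5,0,0,0,0],[0.5,-12.8,-19.5,0,0,0,0],[0.5,-12.8,-19.5,0,0,0,0],[0.5,-12.8,-19.5,0,0,0,0],[0.5,-12.8,-19.5,0,0,0,0],[0.5,0,0,25,0,0,0],[0.5,0,0,25,0,0,0],[0.5,0,0,0,0,0,0]]}}

```text
clock: 30.53
eef_pos: [0.4174, -0.3651, 0.154]
tool_rot: [0.609, 0.793, -0.001, -0.004]
ft_force: [-0.5, 0.3, -0.9]
grip_width: 0.0427
grasp_force: 0.0
```

```bash
python3 look.py
python3 - <<'E'
from h import *
go([421,-367,11],15)
E
```

```text
0.77 [ 416. -351.] 104.5 [ 415.2 -350.2] 130.0 2706 grasp [ 420.2 -369.6]
0.77 [ 649. -110.] -8.5 [ 652.8 -110.5] 48.0 459 grasp [ 672.6 -113.4]
0.6 [ 568. -403.] -107.1 [ 569.7 -397.9] 110.0 1620 grasp [ 563.8 -417.1]
cur [ 420.  -366.4  158.5] yaw 15.0 j6 0.59 TURN [-0.16  0.02  0.02] SHIFT after turn [ -0.8   0.8 147.5] t 30.6
```

{"method": "move_arm", "body": {"deltas": [[0.5,-3,0,20,0,0,0],[0.5,0,0,25,0,0,0],[0.5,0,0,25,0,0,0],[0.5,0,0,25,0,0,0],[0.5,0,0,20,0,0,0],[0.5,0,0,14,0,0,0],[0.5,0,0,8,0,0,0],[0.5,0,0,3,0,0,0],[0.5,0,0,0,0,0,0],[0.5,0,0,0,0,0,0]]}}

```text
clock: 31.47
eef_pos: [0.4232, -0.3716, 0.0215]
tool_rot: [0.608, 0.794, -0.001, 0.003]
ft_force: [-0.5, 1.0, 0.5]
grip_width: 0.0428
grasp_force: 0.0
```

Run:
```python
from h import *
go([420.2,-369.6,10.5],15)
```

```text
cur [ 423.2 -371.6   21.5] yaw 15.0 j6 0.59 TURN [0.07 0.37 0.04] SHIFT after turn [ 2.8 -2.4 11. ] t 31.5
```

{"method": "move_arm", "body": {"deltas": [[0.5,2,-2,5,0,0,0],[0.5,0,0,6,0,0,0],[0.5,0,0,0,0,0,0],[0,0,0,0,0,0,0],[0,0,0,0,0,0,0],[0,0,0,0,0,0,0],[0,0,0,0,0,0,0],[0,0,0,-5,0,0,0],[0,0,0,-10,0,0,0]]}}

```text
clock: 32.22
eef_pos: [0.4189, -0.3688, 0.0236]
tool_rot: [0.609, 0.793, -0.001, 0.0]
ft_force: [-0.7, 0.3, 0.2]
grip_width: 0.0136
grasp_force: 58.6
```

{"method": "move_arm", "body": {"deltas": [[0,0,0,-25,0,0,0],[0,0,0,-25,0,0,0],[0,0,0,-25,0,0,0],[0,0,0,-25,0,0,0],[0,0,0,-25,0,0,-7],[0,0,0,-25,0,0,-7],[0,0,0,-20,0,0,-7],[0,0,0,0,0,0,-7],[0,0,0,0,0,0,-7],[0,0,0,0,0,0,-7]]}}

```text
clock: 33.05
eef_pos: [0.4199, -0.3691, 0.1961]
tool_rot: [0.281, 0.96, -0.003, 0.002]
ft_force: [0.3, 0.5, 0.8]
grip_width: 0.0142
grasp_force: 58.7
```

{"method": "move_arm", "body": {"deltas": [[0,0,0,0,0,0,-7],[0,0,0,0,0,0,-7],[0,0,0,0,0,0,-7],[0,0,0,0,0,0,-7],[0,0,0,0,0,0,-2.8],[0,0,0,0,0,0,0]]}}

```text
clock: 33.55
eef_pos: [0.4196, -0.3688, 0.1952]
tool_rot: [0.019, 1.0, -0.003, 0.001]
ft_force: [-0.2, -0.2, 0.4]
grip_width: 0.014
grasp_force: 58.7
```

Run:
```python
from h import *
go([638.7,-74,200],87.8);o=bot.get_obs();print(o['grip_width'],o['grasp_force'])
```

```text
cur [ 419.6 -368.8  195.2] yaw 87.9 j6 -0.68 TURN [-0.29  0.12  0.06] SHIFT after turn [-207.6  303.    -4.8] t 33.5
0.013950359540646445 58.72662305831909
```

{"method": "move_arm", "body": {"deltas": [[0,-13,19,0,0,0,0],[0,-13,19,0,0,0,0],[0,-13,19,0,0,0,0],[0,-13,19,0,0,0,0],[0,-13,19,0,0,0,0],[0,-13,19,0,0,0,0],[0,-13,19,0,0,0,0],[0,-13,19,0,0,0,0],[0,-13,19,0,0,0,0],[0,-13,19,0,0,0,0]]}}

```text
clock: 34.38
eef_pos: [0.5573, -0.1829, 0.1943]
tool_rot: [0.02, 1.0, -0.002, 0.001]
ft_force: [-0.3, 0.2, -0.3]
grip_width: 0.014
grasp_force: 58.7
```

{"method": "move_arm", "body": {"deltas": [[0,-13,19,0,0,0,0],[0,-13,19,0,0,0,0],[0,-13,19,0,0,0,0],[0,-13,19,0,0,0,0],[0,-13,19,0,0,0,0],[0,-13,18,0,0,0,0],[0,0,0,20,0,0,0],[0,0,0,20,0,0,0],[0,0,0,20,0,0,0],[0,0,0,0,0,0,0]]}}

```text
clock: 35.22
eef_pos: [0.6362, -0.0736, 0.1289]
tool_rot: [0.019, 1.0, -0.002, -0.003]
ft_force: [-1.4, -0.2, -0.8]
grip_width: 0.0138
grasp_force: 58.7
```

Run:
```python
from h import *
go([638.7,-74,108],87.8);o=bot.get_obs();print(o['grip_width'],o['grasp_force'])
```

```text
cur [636.2 -73.6 128.9] yaw 87.8 j6 -0.07 TURN [-0.22 -0.38 -0.03] SHIFT after turn [-2.5 -0.3 20.9] t 35.2
0.013836270817469135 58.70825707912445
```

{"method": "move_arm", "body": {"deltas": [[0,-1,0,8,0,0,0],[0,0,0,7,0,0,0],[0,0,0,4,0,0,0],[0,0,0,2,0,0,0],[0,0,0,0,0,0,0],[0.15,0,0,0,0,0,0],[0.3,0,0,0,0,0,0],[0.35,0,0,0,0,0,0],[0.35,0,0,0,0,0,0]]}}

```text
clock: 35.97
eef_pos: [0.6403, -0.0744, 0.1126]
tool_rot: [0.019, 1.0, -0.002, 0.001]
ft_force: [-0.1, -0.5, -1.0]
grip_width: 0.0298
grasp_force: 0.0
```

{"method": "move_arm", "body": {"deltas": [[0.35,0,0,-8,0,0,0],[0.35,0,0,-20,0,0,0],[0.35,0,0,-25,0,0,0],[0.35,0,0,-25,0,0,0],[0.35,0,0,-20,0,0,0],[0.35,0,0,0,0,0,0]]}}

```text
clock: 36.47
eef_pos: [0.6426, -0.0742, 0.2168]
tool_rot: [0.019, 1.0, -0.003, 0.006]
ft_force: [0.7, -0.3, 1.8]
grip_width: 0.03
grasp_force: 0.0
```

```bash
python3 look.py 0.103; echo; python3 look.py
python3 - <<'E'
from h import *
c='top';k=bot.calibration(c);bot.camera(c)
for d in bot.outline_of('syringe_0',c):
        m,a,ce,L,n=fit(c,k,d['pixels'],.008);print(round(d['conf'],2),m.round(),a.round(1),ce.round(),L.round(),n)
go([562,-426,190],-16.5)
E
```

```text
0.91 [620. -73.] -2.6 [620.  -73.2] 133.0 3689 grasp [639.9 -74.1]
0.88 [ 617. -175.] -2.9 [ 615.7 -175.3] 131.0 3090 grasp [ 635.7 -176.3]
0.77 [ 566. -313.] -106.8 [ 566.5 -312.3] 86.0 936 grasp [ 560.7 -331.5]
0.61 [ 618. -122.] -2.8 [ 616.6 -121.7] 130.0 3267 grasp [ 636.6 -122.7]

0.95 [643. -74.] -2.7 [641.2 -73.7] 181.0 3498 grasp [661.2 -74.7]
0.71 [ 638. -142.] -2.9 [ 637.8 -142. ] 182.0 3429 grasp [ 657.8 -143. ]
0.6 [ 567. -406.] 73.4 [ 567.6 -404. ] 111.0 885 grasp [ 561.9 -423.1]
0.56 [ 638. -216.] -2.8 [ 636.7 -216.1] 183.0 3271 grasp [ 656.7 -217.1]
0.63 [ 634. -178.] 176.1 [ 631. -178.] 126.0 161
0.6 [ 566. -415.] -106.4 [ 568. -408.] 126.0 169
0.53 [ 633. -123.] 175.6 [ 629. -122.] 119.0 141
cur [639.  -73.8 208.5] yaw 87.8 j6 -0.07 TURN [ -0.15  -0.24 -75.68] SHIFT after turn [359.6 -26.2  18.5] t 36.8
```

{"method": "move_arm", "body": {"deltas": [[0.5,0,0,0,0,0,-7],[0.5,0,0,0,0,0,-7],[0.5,0,0,0,0,0,-7],[0.5,0,0,0,0,0,-7],[0.5,0,0,0,0,0,-7],[0.5,0,0,0,0,0,-7],[0.5,0,0,0,0,0,-7],[0.5,0,0,0,0,0,-7],[0.5,0,0,0,0,0,-7],[0.5,0,0,0,0,0,-7]]}}

```text
clock: 37.6
eef_pos: [0.6392, -0.0739, 0.2086]
tool_rot: [-0.56, 0.828, -0.001, -0.002]
ft_force: [0.2, 0.3, 0.5]
grip_width: 0.0428
grasp_force: 0.0
```

{"method": "move_arm", "body": {"deltas": [[0.5,0,0,0,0,0,-5.7],[0.5,22.4,-1.6,0,0,0,0],[0.5,22.4,-1.6,0,0,0,0],[0.5,22.4,-1.6,0,0,0,0],[0.5,22.4,-1.6,0,0,0,0],[0.5,22.4,-1.6,0,0,0,0],[0.5,22.4,-1.6,0,0,0,0],[0.5,22.4,-1.6,0,0,0,0],[0.5,22.4,-1.6,0,0,0,0]]}}

```text
clock: 38.35
eef_pos: [0.6004, -0.2502, 0.2094]
tool_rot: [-0.598, 0.801, -0.001, -0.001]
ft_force: [0.4, 0.3, 0.4]
grip_width: 0.0427
grasp_force: 0.0
```

{"method": "move_arm", "body": {"deltas": [[0.5,22.4,-1.6,0,0,0,0],[0.5,22.4,-1.6,0,0,0,0],[0.5,22.4,-1.6,0,0,0,0],[0.5,22.4,-1.6,0,0,0,0],[0.5,22.4,-1.6,0,0,0,0],[0.5,22.4,-1.6,0,0,0,0],[0.5,22.4,-1.6,0,0,0,0],[0.5,22.4,-1.6,0,0,0,0],[0.5,0,0,20,0,0,0],[0.5,0,0,0,0,0,0]]}}

```text
clock: 39.18
eef_pos: [0.5604, -0.4253, 0.1863]
tool_rot: [-0.597, 0.802, 0.002, -0.002]
ft_force: [-0.6, 0.8, -1.5]
grip_width: 0.0425
grasp_force: 0.0
```

```bash
python3 look.py
python3 - <<'E'
from h import *
go([562,-426,11],163.5)
c='wrist';k=bot.calibration(c)
for d in bot.outline_of('bottle_desorb',c)[:1]: print(d['conf'],[x.round() if hasattr(x,'round') else x for x in fit(c,k,d['pixels'],.06)])
E
```

```text
cur [ 561.7 -424.   189.3] yaw 163.5 j6 -1.93 TURN [ 0.14 -0.1   0.02] SHIFT after turn [  1.8  -0.8 178.3] t 39.3
0.78 [array([ 676., -394.]), np.float64(31.0), array([ 685., -389.]), np.float64(122.0), 6259]
```

```bash
python3 look.py; python3 look.py
python3 - <<'E'
from h import *
c='top';k=bot.calibration(c);bot.camera(c)
for d in bot.outline_of('syringe_0',c):
        m,a,ce,L,n=fit(c,k,d['pixels'],.008);print(round(d['conf'],2),m.round(),a.round(1),ce.round(),L.round(),n)
E
```

```text
0.89 [ 565. -413.] 73.7 [ 566.4 -406.6] 132.0 2058 grasp [ 560.8 -425.8]
0.77 [ 565. -411.] 73.1 [ 566.9 -405.9] 134.0 2225 grasp [ 561.1 -425. ]
0.73 [ 640. -122.] 176.8 [ 634. -122.] 129.0 166
0.68 [ 631. -178.] 176.6 [ 629. -178.] 122.0 95
0.58 [666. -72.] 178.4 [661. -72.] 79.0 84
```

View pics/last.png

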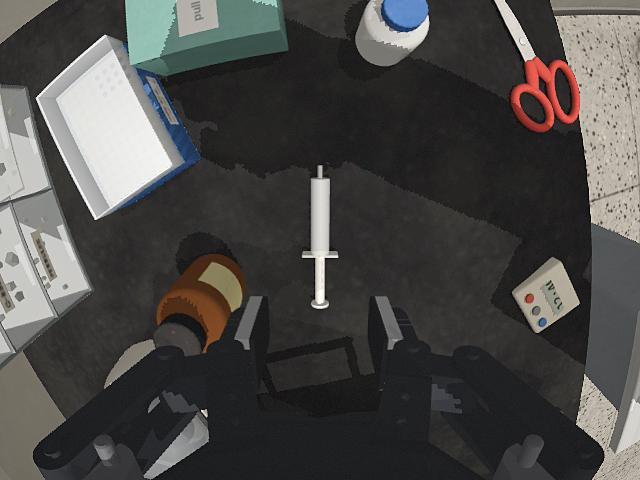

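The syringe at (320,235) is centred between the fingers, and the amber bottle is clear of the descent.

{"method": "move_arm", "body": {"deltas": [[0.5,1.6,0,22,0,0,0],[0.5,0,0,25,0,0,0],[0.5,0,0,25,0,0,0],[0.5,0,0,25,0,0,0],[0.5,0,0,25,0,0,0],[0.5,0,0,20,0,0,0],[0.5,0,0,14,0,0,0],[0.5,0,0,8,0,0,0],[0.5,0,0,3,0,0,0],[0.5,0,0,0,0,0,0]]}}

```text
clock: 40.47
eef_pos: [0.5626, -0.427, 0.0245]
tool_rot: [-0.599, 0.801, -0.002, -0.001]
ft_force: [0.1, -0.5, -0.2]
grip_width: 0.0429
grasp_force: 0.0
```

Run:
```python
from h import *
go([561,-425.5,10.5],163.5)
```

```text
cur [ 562.6 -427.    24.5] yaw 163.5 j6 -1.93 TURN [-0.12 -0.22  0.04] SHIFT after turn [-1.  2. 14.] t 40.5
```

{"method": "move_arm", "body": {"deltas": [[0.5,-1,1.5,7,0,0,0],[0.5,0,0,6,0,0,0],[0.5,0,0,1,0,0,0],[0.5,0,0,0,0,0,0],[0,0,0,0,0,0,0],[0,0,0,0,0,0,0],[0,0,0,0,0,0,0],[0,0,0,0,0,0,0],[0,0,0,-5,0,0,0],[0,0,0,-10,0,0,0]]}}

```text
clock: 41.3
eef_pos: [0.5604, -0.4251, 0.0245]
tool_rot: [-0.598, 0.801, -0.001, -0.001]
ft_force: [-0.0, 0.7, -1.0]
grip_width: 0.0137
grasp_force: 58.6
```

{"method": "move_arm", "body": {"deltas": [[0,0,0,-25,0,0,0],[0,0,0,-25,0,0,0],[0,0,0,-25,0,0,0],[0,0,0,-25,0,0,0],[0,0,0,-25,0,0,7],[0,0,0,-25,0,0,7],[0,0,0,-20,0,0,7],[0,0,0,0,0,0,7],[0,0,0,0,0,0,7],[0,0,0,0,0,0,7]]}}

```text
clock: 42.13
eef_pos: [0.5615, -0.4253, 0.1977]
tool_rot: [-0.269, 0.963, -0.003, 0.001]
ft_force: [0.1, 1.0, 0.4]
grip_width: 0.0136
grasp_force: 58.7
```

{"method": "move_arm", "body": {"deltas": [[0,0,0,0,0,0,7],[0,0,0,0,0,0,7],[0,0,0,0,0,0,7],[0,0,0,0,0,0,7],[0,0,0,0,0,0,5.7],[0,0,0,0,0,0,0]]}}

```text
clock: 42.63
eef_pos: [0.5612, -0.4251, 0.1967]
tool_rot: [0.02, 1.0, -0.002, 0.001]
ft_force: [0.5, 0.7, -1.3]
grip_width: 0.0139
grasp_force: 58.8
```

Run:
```python
from h import *
go([600.5,-25,200],87.8);o=bot.get_obs();print(o['grip_width'],o['grasp_force'])
```

```text
cur [ 561.2 -425.1  196.7] yaw 87.7 j6 -0.61 TURN [-0.28  0.12 -0.07] SHIFT after turn [-23.9 401.3  -3.3] t 42.6
0.013918611321802367 58.80201816558838
```

18 rows of (-1.3, 22.3).

{"method": "move_arm", "body": {"deltas": [[0,-1.3,22.3,0,0,0,0],[0,-1.3,22.3,0,0,0,0],[0,-1.3,22.3,0,0,0,0],[0,-1.3,22.3,0,0,0,0],[0,-1.3,22.3,0,0,0,0],[0,-1.3,22.3,0,0,0,0],[0,-1.3,22.3,0,0,0,0],[0,-1.3,22.3,0,0,0,0],[0,-1.3,22.3,0,0,0,0]]}}

```text
clock: 43.38
eef_pos: [0.5806, -0.2239, 0.1956]
tool_rot: [0.018, 1.0, -0.002, 0.001]
ft_force: [0.5, 0.0, 0.3]
grip_width: 0.0135
grasp_force: 58.8
```

{"method": "move_arm", "body": {"deltas": [[0,-1.3,22.3,0,0,0,0],[0,-1.3,22.3,0,0,0,0],[0,-1.3,22.3,0,0,0,0],[0,-1.3,22.3,0,0,0,0],[0,-1.3,22.3,0,0,0,0],[0,-1.3,22.3,0,0,0,0],[0,-1.3,22.3,0,0,0,0],[0,-1.3,22.3,0,0,0,0],[0,-1.3,22.3,0,0,0,0],[0,0,0,0,0,0,0]]}}

```text
clock: 44.22
eef_pos: [0.6002, -0.0209, 0.1947]
tool_rot: [0.015, 1.0, -0.001, 0.001]
ft_force: [-0.6, -0.0, -0.7]
grip_width: 0.0135
grasp_force: 58.8
```

{"method": "move_arm", "body": {"deltas": [[0,0,0,20,0,0,0],[0,0,0,20,0,0,0],[0,0,0,20,0,0,0],[0,0,0,0,0,0,0],[0,0,0,0,0,0,0]]}}

```text
clock: 44.63
eef_pos: [0.599, -0.0255, 0.1334]
tool_rot: [0.019, 1.0, -0.002, -0.001]
ft_force: [-0.5, -0.6, -0.4]
grip_width: 0.0136
grasp_force: 58.8
```

Run:
```python
from h import *
go([600.5,-25,108],87.8);o=bot.get_obs();print(o['grip_width'],o['grasp_force'])
```

```text
cur [599.  -25.5 133.4] yaw 87.9 j6 -0.0 TURN [-0.26 -0.07  0.08] SHIFT after turn [-1.5  0.5 25.4] t 44.6
0.013637795698682998 58.80860924720764
```

{"method": "move_arm", "body": {"deltas": [[0,-1,0,10,0,0,0],[0,0,0,9,0,0,0],[0,0,0,4,0,0,0],[0,0,0,2,0,0,0],[0,0,0,0,0,0,0],[0.15,0,0,0,0,0,0],[0.3,0,0,0,0,0,0],[0.35,0,0,0,0,0,0],[0.35,0,0,0,0,0,0]]}}

```text
clock: 45.38
eef_pos: [0.6013, -0.0253, 0.1093]
tool_rot: [0.019, 1.0, -0.002, 0.001]
ft_force: [-0.3, 0.3, -0.6]
grip_width: 0.03
grasp_force: 0.0
```

{"method": "move_arm", "body": {"deltas": [[0.35,0,0,-8,0,0,0],[0.35,0,0,-20,0,0,0],[0.35,0,0,-25,0,0,0],[0.35,0,0,-25,0,0,0],[0.35,0,0,-20,0,0,0],[0.35,0,0,0,0,0,0]]}}

```text
clock: 45.88
eef_pos: [0.6037, -0.0249, 0.2131]
tool_rot: [0.019, 1.0, -0.002, 0.006]
ft_force: [0.8, -0.6, 0.5]
grip_width: 0.0299
grasp_force: 0.0
```

```bash
python3 look.py 0.103
python3 - <<'E'
from h import *
go([611.4,-266,200],87.8)
E
```

```text
0.97 [606. -72.] -3.2 [604.8 -72.3] 101.0 2343 grasp [624.8 -73.4]
0.9 [ 616. -175.] -2.9 [ 615.5 -175.5] 132.0 2732 grasp [ 635.5 -176.5]
0.65 [ 617. -122.] -2.8 [ 617.5 -121.9] 133.0 2916 grasp [ 637.5 -122.9]
0.64 [616. -26.] -2.2 [622.7 -26.3] 135.0 3515 grasp [642.7 -27. ]
cur [601.6 -24.8 208.4] yaw 87.8 j6 -0.0 TURN [-0.25  0.26  0.02] SHIFT after turn [ -19.1 -240.6    8.4] t 46.0
```

Four lie in the tray. I go to the handle.

{"method": "move_arm", "body": {"deltas": [[0.5,-1.5,-20,0,0,0,0],[0.5,-1.5,-20,0,0,0,0],[0.5,-1.5,-20,0,0,0,0],[0.5,-1.5,-20,0,0,0,0],[0.5,-1.5,-20,0,0,0,0],[0.5,-1.5,-20,0,0,0,0],[0.5,-1.5,-20,0,0,0,0],[0.5,-1.5,-20,0,0,0,0],[0.5,-1.5,-20,0,0,0,0],[0.5,-1.5,-20,0,0,0,0]]}}

```text
clock: 46.82
eef_pos: [0.6073, -0.2259, 0.2059]
tool_rot: [0.019, 1.0, -0.002, -0.001]
ft_force: [0.4, -0.2, -0.5]
grip_width: 0.0427
grasp_force: 0.0
```

{"method": "move_arm", "body": {"deltas": [[0.5,-2,-20,0,0,0,0],[0.5,-2,-20,0,0,0,0],[0.5,0,0,10,0,0,0],[0.5,0,0,0,0,0,0]]}}

```text
clock: 47.15
eef_pos: [0.609, -0.2658, 0.1941]
tool_rot: [0.02, 1.0, -0.001, -0.002]
ft_force: [-0.5, 1.4, -1.4]
grip_width: 0.0425
grasp_force: 0.0
```

```bash
python3 look.py 0.103 >/dev/null
python3 - <<'E'
from h import *
go([611.4,-266,105],87.8)
k=bot.calibration('wrist');O=np.array([622.3,19]);x=np.array([.99926,-.0384]);y=np.array([.0384,.99926])
P=[np.r_[O+s*x-285*y,105]/1000 for s in(-43,0,43)]
px=proj('wrist',k,P);print(px.round())
im=cv2.imread('pics/last.png')
for p in px: cv2.circle(im,(int(p[0]),int(p[1])),4,(0,0,255),1)
cv2.imwrite('pics/hd.png',im)
E
```

```text
cur [ 609.6 -264.4  195.9] yaw 87.8 j6 -0.37 TURN [-0.14 -0.14  0.04] SHIFT after turn [-1.9 -1.5 90.9] t 47.2
[[316. 191.]
 [316. 257.]
 [316. 316.]]
```

View pics/hd.png

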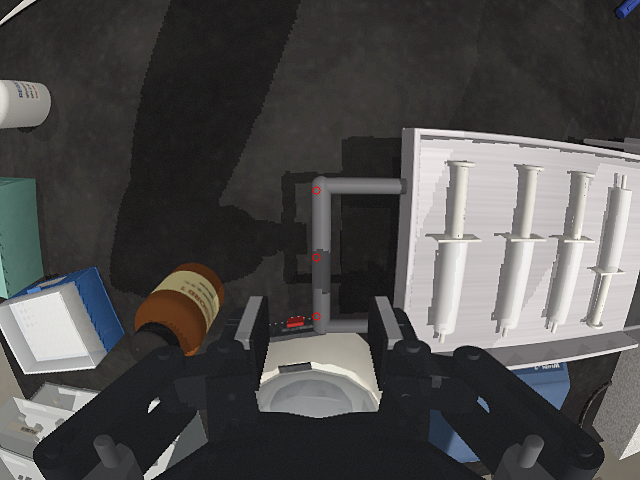

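The wrist view shows all four syringes in the tray. The handle is at column 320, about 2.5 mm closer to the tray than predicted. I descend slightly towards the robot to stay clear of the grey device.

{"method": "move_arm", "body": {"deltas": [[0.5,5,0.5,10,0,0,0],[0.5,4,0.5,20,0,0,0],[0.5,0,0,20,0,0,0],[0.5,0,0,20,0,0,0],[0.5,0,0,15,0,0,0],[0.5,0,0,8,0,0,0],[0.5,0,0,4,0,0,0],[0.5,0,0,0,0,0,0],[0.5,0,0,0,0,0,0]]}}

```text
clock: 48.0
eef_pos: [0.6025, -0.2642, 0.1019]
tool_rot: [0.019, 1.0, -0.002, 0.001]
ft_force: [0.2, 0.9, 0.1]
grip_width: 0.0426
grasp_force: 0.0
```

Run:
```python
from h import *
go([600,-263.5,96],87.8);print(bot.get_obs()['ft_force'])
```

```text
cur [ 602.5 -264.2  101.9] yaw 87.9 j6 -0.37 TURN [-0.28  0.15  0.06] SHIFT after turn [2.5 0.7 5.9] t 48.0
[0.23176388 0.9242194  0.07990399]
```

{"method": "move_arm", "body": {"deltas": [[0.5,0,0.5,5,0,0,0],[0.5,0,0,0,0,0,0],[0,0,0,0,0,0,0],[0,0,0,0,0,0,0],[0,0,0,0,0,0,0],[0,0,0,0,0,0,0],[0,0,0,0,0,0,0]]}}

```text
clock: 48.58
eef_pos: [0.6021, -0.2641, 0.0965]
tool_rot: [0.019, 1.0, -0.002, 0.001]
ft_force: [-0.1, 1.0, 2.1]
grip_width: 0.0097
grasp_force: 58.5
```

{"method": "move_arm", "body": {"deltas": [[0,0,0.6,-11.4,0,0,0],[0,0,1.1,-11.4,0,0,0],[0,0,1.5,-11.3,0,0,0],[0,0,2,-11.2,0,0,0],[0,0,0,0,0,0,0],[0,0,0,0,0,0,0]]}}

```text
clock: 49.08
eef_pos: [0.6022, -0.259, 0.1423]
tool_rot: [0.019, 1.0, -0.003, 0.001]
ft_force: [1.3, -1.9, -4.8]
grip_width: 0.0099
grasp_force: 58.5
```

Run:
```python
from h import *
go([600,-263.5,96],87.8);o=bot.get_obs();print(o['ft_force'],o['grip_width'],o['ft_torque'])
```

```text
cur [ 602.2 -259.   142.3] yaw 87.8 j6 -0.37 TURN [-0.34  0.14  0.02] SHIFT after turn [ 2.  -4.6 46.3] t 49.1
[ 1.31517247 -1.89720645 -4.81903052] 0.009851828396660581 [-0.83991533 -0.31210183 -0.01553787]
```

Good, the tray is following (θ≈0.16). I continue along the arc.

{"method": "move_arm", "body": {"deltas": [[0,0,2.4,-11.1,0,0,0],[0,0,2.9,-11,0,0,0],[0,0,3.3,-10.9,0,0,0],[0,0,3.8,-10.8,0,0,0],[0,0,4.2,-10.6,0,0,0],[0,0,4.6,-10.4,0,0,0],[0,0,5,-10.2,0,0,0],[0,0,5.4,-10,0,0,0],[0,0,0,0,0,0,0]]}}

```text
clock: 49.83
eef_pos: [0.6034, -0.2274, 0.2293]
tool_rot: [0.019, 1.0, -0.004, 0.002]
ft_force: [0.3, -6.0, 0.1]
grip_width: 0.0096
grasp_force: 58.7
```

{"method": "move_arm", "body": {"deltas": [[0,0,5.8,-9.8,0,0,0],[0,0,6.2,-9.6,0,0,0],[0,0,6.6,-9.3,0,0,0],[0,0,6.9,-9,0,0,0],[0,0,0,0,0,0,0],[0,0,7.3,-8.8,0,0,0],[0,0,7.7,-8.5,0,0,0],[0,0,0,0,0,0,0],[0,0,0,0,0,0,0]]}}

```text
clock: 50.58
eef_pos: [0.6048, -0.1889, 0.2834]
tool_rot: [0.02, 1.0, -0.006, 0.002]
ft_force: [0.7, -9.9, 4.5]
grip_width: 0.0098
grasp_force: 58.9
```

Run:
```python
from h import *
go([602,-150,300],87.8);o=bot.get_obs();print(o['ft_force'],o['grip_width'],o['ft_torque'],o['joint_pos'].round(2))
cv2.imwrite('pics/tilt.png',bot.camera('wrist'))
```

```text
cur [ 604.8 -188.9  283.4] yaw 87.7 j6 -0.26 TURN [-0.64  0.29 -0.07] SHIFT after turn [  4.3  38.7 -16.6] t 50.6
[ 0.74678546 -9.88400284  4.52354409] 0.009774422588705886 [-2.33739288 -0.01148361  0.01956914] [-0.3   0.51  0.51  1.56 -0.01 -0.26]
```

View pics/tilt.png

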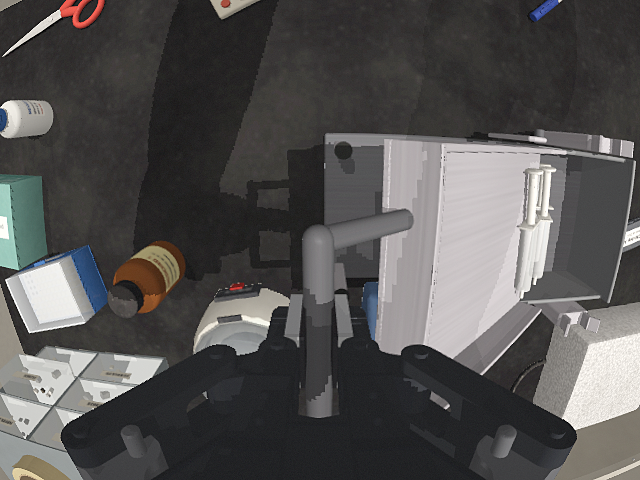

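The syringes are sliding: two show at the tray's lower edge around (535,225), and the rest are out of view towards the box. I go on to about 0.93 rad.

{"method": "move_arm", "body": {"deltas": [[0,0,7.5,-8.4,0,0,0],[0,0,8,-8,0,0,0],[0,0,8.4,-7.7,0,0,0],[0,0,8.7,-7.4,0,0,0],[0,0,0,0,0,0,0],[0,0,0,0,0,0,0],[0,0,0,0,0,0,0],[0,0,0,0,0,0,0],[0,0,0,0,0,0,0],[0,0,0,0,0,0,0]]}}

```text
clock: 51.47
eef_pos: [0.606, -0.1563, 0.3145]
tool_rot: [0.02, 1.0, -0.005, 0.003]
ft_force: [0.3, -8.3, 6.4]
grip_width: 0.0097
grasp_force: 59.1
```

Run:
```python
from h import *
go([602,-150,300],87.8);o=bot.get_obs();print(o['ft_force'],o['grip_width'])
cv2.imwrite('pics/tilt2.png',bot.camera('wrist')[100:340,300:640])
```

```text
cur [ 606.  -156.3  314.5] yaw 87.7 j6 -0.21 TURN [-0.6   0.31 -0.1 ] SHIFT after turn [ 4.2  6.1 14.5] t 51.5
[ 0.26005547 -8.27428003  6.41260478] 0.00965300610138423
```

View pics/tilt2.png

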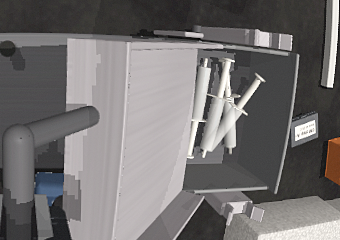

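{"method": "move_arm", "body": {"deltas": [[0,0,9,-7,0,0,0],[0,0,9.3,-6.5,0,0,0],[0,0,9.5,-6,0,0,0],[0,0,0,0,0,0,0],[0,0,0,0,0,0,0],[0,0,0,0,0,0,0],[0,0,0,0,0,0,0],[0,0,0,0,0,0,0],[0,0,0,0,0,0,0],[0,0,0,0,0,0,0]]}}

```text
clock: 52.35
eef_pos: [0.607, -0.1282, 0.3349]
tool_rot: [0.02, 1.0, -0.005, 0.003]
ft_force: [-0.3, -7.8, 9.4]
grip_width: 0.0097
grasp_force: 59.3
```

Run:
```python
from h import *
go([602,-150,300],87.8);o=bot.get_obs();print(o['ft_force'],o['grip_width'])
k=bot.calibration('wrist');im=bot.camera('wrist')
O=np.array([622.3,19]);x=np.array([.99926,-.0384]);y=np.array([.0384,.99926])
px=proj('wrist',k,[np.r_[O+s*x+2*y,95]/1000 for s in(-80,80)]);print(px.round())
cv2.line(im,*[tuple(int(v) for v in p) for p in px],(0,0,255),1)
cv2.imwrite('pics/tilt3.png',cv2.resize(im[100:340,400:640],(720,720))[:600])
```

```text
cur [ 607.  -128.2  334.9] yaw 87.7 j6 -0.16 TURN [-0.58  0.4  -0.1 ] SHIFT after turn [  4.2 -22.   34.9] t 52.4
[-0.29865911 -7.80295704  9.4471258 ] 0.009651488949761844
[[464. 142.]
 [451. 284.]]
```

View pics/tilt3.png

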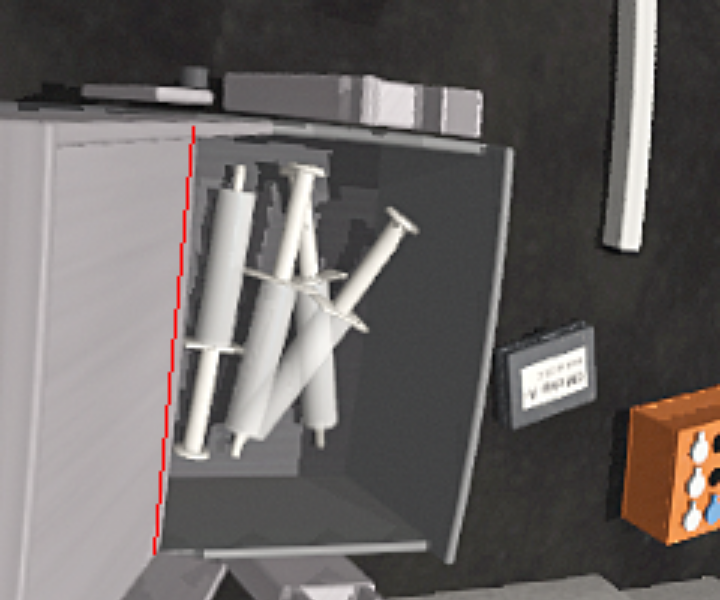

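All four syringes are inside the box, to the right of the hinge line. The bar lies on the bench at the upper right. I lower the tray back along the arc.

{"method": "move_arm", "body": {"deltas": [[0,0,-9.8,5.8,0,0,0],[0,0,-9.6,6.2,0,0,0],[0,0,-9.3,6.6,0,0,0],[0,0,-9.1,6.9,0,0,0],[0,0,-8.8,7.3,0,0,0],[0,0,-8.5,7.6,0,0,0],[0,0,-8.2,8,0,0,0],[0,0,-7.8,8.3,0,0,0],[0,0,-7.5,8.6,0,0,0]]}}

```text
clock: 53.15
eef_pos: [0.6042, -0.2043, 0.2653]
tool_rot: [0.019, 1.0, -0.001, 0.001]
ft_force: [3.1, -1.4, -1.0]
grip_width: 0.0098
grasp_force: 60.7
```

{"method": "move_arm", "body": {"deltas": [[0,0,-7.2,8.9,0,0,0],[0,0,-6.8,9.2,0,0,0],[0,0,-6.4,9.4,0,0,0],[0,0,-6,9.7,0,0,0],[0,0,-5.7,9.9,0,0,0],[0,0,-5.2,10.1,0,0,0],[0,0,-4.8,10.3,0,0,0],[0,0,-4.4,10.5,0,0,0],[0,0,0,0,0,0,0]]}}

```text
clock: 53.9
eef_pos: [0.6025, -0.2489, 0.1846]
tool_rot: [0.018, 1.0, 0.001, -0.0]
ft_force: [6.7, 4.6, -4.3]
grip_width: 0.0094
grasp_force: 58.5
```

Run:
```python
from h import *
go([602,-264,97],87.8);o=bot.get_obs();print(o['ft_force'],o['grip_width'])
```

```text
cur [ 602.5 -248.9  184.6] yaw 87.9 j6 -0.36 TURN [ 0.08 -0.06  0.11] SHIFT after turn [ -0.1 -15.1  87.6] t 53.9
[ 6.69982885  4.61486449 -4.33639111] 0.009435824800012123
```

{"method": "move_arm", "body": {"deltas": [[0,0,-3.5,10.8,0,0,0],[0,0,-3,10.9,0,0,0],[0,0,-2.5,11,0,0,0],[0,0,-2,11,0,0,0],[0,0,-1.5,11,0,0,0],[0,0,-1.2,10,0,0,0],[0,0,-0.8,8,0,0,0],[0,0,-0.5,6,0,0,0],[0,0,0,4,0,0,0],[0,0,0,0,0,0,0]]}}

```text
clock: 54.73
eef_pos: [0.6019, -0.2639, 0.1042]
tool_rot: [0.018, 1.0, 0.0, 0.0]
ft_force: [4.1, 4.0, -2.0]
grip_width: 0.0092
grasp_force: 58.6
```

Run:
```python
from h import *
go([602,-264,97],87.8);o=bot.get_obs();print(o['ft_force'],o['grip_width'])
```

```text
cur [ 601.9 -263.9  104.2] yaw 87.9 j6 -0.38 TURN [0.02 0.03 0.13] SHIFT after turn [-0.1 -0.   7.2] t 54.7
[ 4.08610854  4.02216319 -2.03355556] 0.00920723792281675
```

{"method": "move_arm", "body": {"deltas": [[0,0,0,3,0,0,0],[0,0,0,2,0,0,0],[0,0,0,2,0,0,0],[0,0,0,1,0,0,0],[0,0,0,0,0,0,0],[0,0,0,0,0,0,0]]}}

```text
clock: 55.23
eef_pos: [0.602, -0.2642, 0.1029]
tool_rot: [0.018, 1.0, -0.001, 0.002]
ft_force: [-4.9, 9.4, 21.2]
grip_width: 0.0094
grasp_force: 61.9
```

Run:
```python
from h import *
go([602,-264,97],87.8);o=bot.get_obs();print(o['ft_force'],o['grip_width'])
```

```text
cur [ 602.  -264.2  102.9] yaw 87.9 j6 -0.38 TURN [-0.12  0.23  0.15] SHIFT after turn [-0.   0.2  5.9] t 55.2
[-4.91032221  9.41177955 21.16937393] 0.009413477476961757
```

{"method": "move_arm", "body": {"deltas": [[0,0,-0.2,-2,0,0,0],[0,0,0,-2,0,0,0],[0,0,0,-1,0,0,0],[0,0,0,0,0,0,0],[0,0,0,0,0,0,0]]}}

```text
clock: 55.65
eef_pos: [0.6019, -0.2642, 0.1031]
tool_rot: [0.018, 1.0, -0.0, 0.001]
ft_force: [2.7, 5.9, 2.4]
grip_width: 0.0092
grasp_force: 59.8
```

Run:
```python
from h import *
go([602,-264,97],87.8);o=bot.get_obs();print(o['ft_force'],o['grip_width'])
cv2.imwrite('pics/s2.png',cv2.resize(bot.camera('side')[180:330,150:420],(800,444)))
```

```text
cur [ 601.9 -264.2  103.1] yaw 88.0 j6 -0.38 TURN [-0.04  0.07  0.16] SHIFT after turn [-0.1  0.2  6.1] t 55.6
[2.73524764 5.91110152 2.42995401] 0.009189945238373796
```

View pics/s2.png

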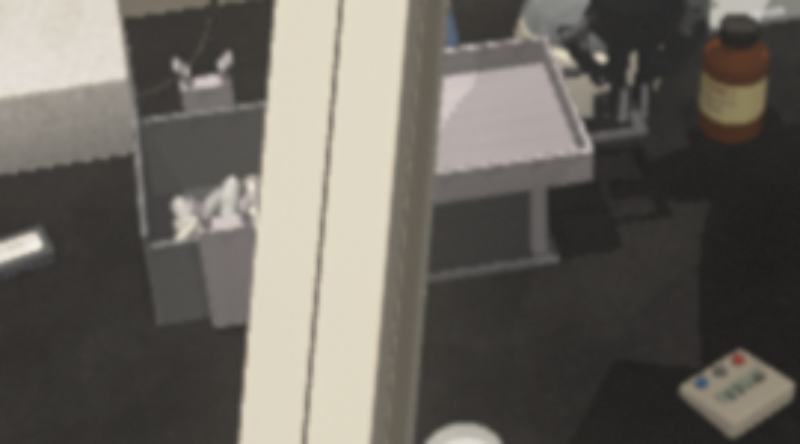

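The tray is empty and rests on its post, and the syringes are in the box. I release the handle and rise.

{"method": "move_arm", "body": {"deltas": [[0.15,0,0,0,0,0,0],[0.3,0,0,0,0,0,0],[0.45,0,0,0,0,0,0],[0.5,0,0,0,0,0,0],[0.5,0,0,-8,0,0,0],[0.5,0,0,-20,0,0,0],[0.5,0,0,-30,0,0,0],[0.5,0,0,-30,0,0,0],[0.5,0,0,-25,0,0,0],[0.5,0,0,0,0,0,0]]}}

```text
clock: 56.53
eef_pos: [0.604, -0.2678, 0.2241]
tool_rot: [0.019, 1.0, -0.005, 0.006]
ft_force: [0.4, -1.1, 1.2]
grip_width: 0.043
grasp_force: 0.0
```

Run:
```python
from h import *
c='top';k=bot.calibration(c);bot.camera(c)
for q,z in (('bar',.016),('syringe_0',.008)):
  for d in bot.outline_of(q,c):
        m,a,ce,L,n=fit(c,k,d['pixels'],z);print(q,round(d['conf'],2),m.round(),a.round(1),ce.round(),L.round(),n)
k=bot.calibration('wrist');im=bot.camera('wrist')
O=np.array([622.3,19]);x=np.array([.99926,-.0384]);y=np.array([.0384,.99926])
for s in(-80,80): print(proj('wrist',k,[np.r_[O+s*x-229*y,123]/1000]).round())
go([490,335,230],87.8)
```

```text
bar 0.87 [484. 316.] 177.7 [485. 316.] 223.0 402
syringe_0 0.68 [637. 118.] 149.8 [635. 119.] 120.0 195
syringe_0 0.67 [628.  92.] 168.6 [623.  93.] 118.0 140
[[411. 145.]]
[[394. 365.]]
cur [ 601.  -266.1  215.4] yaw 87.8 j6 -0.38 TURN [-0.23 -0.02  0.  ] SHIFT after turn [133.9 596.4 -14.6] t 56.7
```

The bar was knocked and is now near (485,316) mm.

{"method": "move_arm", "body": {"deltas": [[0.5,5.8,24,0,0,0,0],[0.5,5.8,24,0,0,0,0],[0.5,5.8,24,0,0,0,0],[0.5,5.8,24,0,0,0,0],[0.5,5.8,24,0,0,0,0],[0.5,5.8,24,0,0,0,0],[0.5,5.8,24,0,0,0,0],[0.5,5.8,24,0,0,0,0]]}}

```text
clock: 57.4
eef_pos: [0.561, -0.0714, 0.2135]
tool_rot: [0.019, 1.0, -0.002, -0.001]
ft_force: [-0.4, 0.2, 0.7]
grip_width: 0.0428
grasp_force: 0.0
```

{"method": "move_arm", "body": {"deltas": [[0.5,5.8,24,0,0,0,0],[0.5,5.8,24,0,0,0,0],[0.5,5.8,24,0,0,0,0],[0.5,5.8,24,0,0,0,0],[0.5,5.8,24,0,0,0,0],[0.5,5.8,24,0,0,0,0],[0.5,5.8,24,0,0,0,0],[0.5,5.8,24,0,0,0,0]]}}

```text
clock: 58.07
eef_pos: [0.522, 0.1219, 0.2127]
tool_rot: [0.019, 1.0, -0.003, -0.001]
ft_force: [1.0, -0.7, 0.1]
grip_width: 0.0424
grasp_force: 0.0
```

{"method": "move_arm", "body": {"deltas": [[0.5,5.8,24,0,0,0,0],[0.5,5.8,24,0,0,0,0],[0.5,5.8,24,0,0,0,0],[0.5,5.8,24,0,0,0,0],[0.5,5.8,24,0,0,0,0],[0.5,5.8,24,0,0,0,0],[0.5,5.8,24,0,0,0,0],[0.5,5.8,24,0,0,0,0],[0.5,0,0,0,0,0,0],[0.5,0,0,0,0,0,0]]}}

```text
clock: 58.9
eef_pos: [0.4832, 0.3152, 0.2116]
tool_rot: [0.018, 1.0, -0.003, -0.001]
ft_force: [-0.8, 0.3, -0.9]
grip_width: 0.0427
grasp_force: 0.0
```

Run:
```python
from h import *
c='wrist';k=bot.calibration(c);im=bot.camera(c);cv2.imwrite('pics/b.png',im)
for d in bot.outline_of('bar',c)[:2]:
    m,a,ce,L,n=fit(c,k,d['pixels'],.016);print(round(d['conf'],2),m.round(),a.round(1),ce.round(1),L.round(),n,d['rect'])
    last=ce,a
go([*last[0],9],last[1]+90)
```

```text
0.55 [475. 319.] -2.0 [484.1 319.1] 224.0 4115 [315.5, 97.0, 20.6, 230.0]
0.41 [618.  67.] -13.2 [627.7  64.2] 85.0 487 [105.7, 317.9, 12.3, 55.6]
cur [483.9 313.8 212.3] yaw 87.8 j6 0.62 TURN [-3.800e-01  1.000e-02  1.101e+01] SHIFT after turn [-197.  -210.2  203.3] t 59.0
```

{"method": "move_arm", "body": {"deltas": [[0.5,0,4,20,0,0,0],[0.5,0,0,28,0,0,0],[0.5,0,0,28,0,0,0],[0.5,0,0,28,0,0,0],[0.5,0,0,28,0,0,0],[0.5,0,0,25,0,0,0],[0.5,0,0,18,0,0,0],[0.5,0,0,8,0,0,0],[0.5,0,0,0,0,0,0],[0.5,0,0,0,0,0,0]]}}

```text
clock: 59.83
eef_pos: [0.4852, 0.3172, 0.0308]
tool_rot: [0.02, 1.0, -0.002, 0.001]
ft_force: [-0.2, -0.4, -0.1]
grip_width: 0.0425
grasp_force: 0.0
```

Run:
```python
from h import *
go([484,318,10],88);print(bot.get_obs()['ft_force'])
```

```text
cur [485.2 317.2  30.8] yaw 87.7 j6 0.62 TURN [-0.27  0.07 -0.25] SHIFT after turn [ 1.3  0.8 20.8] t 59.8
[-0.1797578  -0.36924754 -0.13320245]
```

{"method": "move_arm", "body": {"deltas": [[0.5,1,0.5,10,0,0,0],[0.5,0,0,7,0,0,0],[0.5,0,0,3,0,0,0],[0.5,0,0,0.5,0,0,0],[0.5,0,0,0,0,0,0],[0,0,0,0,0,0,0],[0,0,0,0,0,0,0],[0,0,0,0,0,0,0],[0,0,0,0,0,0,0],[0,0,0,0,0,0,0]]}}

```text
clock: 60.67
eef_pos: [0.4843, 0.3187, 0.0106]
tool_rot: [0.019, 1.0, -0.002, 0.001]
ft_force: [-0.5, -0.1, 3.4]
grip_width: 0.0143
grasp_force: 61.7
```

{"method": "move_arm", "body": {"deltas": [[0,0,0,-5,0,0,0],[0,0,0,-15,0,0,0],[0,0,0,-25,0,0,0],[0,0,0,-30,0,0,0],[0,0,0,-30,0,0,0],[0,0,0,-30,0,0,0],[0,0,0,-30,0,0,0],[0,0,0,-25,0,0,0],[0,0,0,0,0,0,0]]}}

```text
clock: 61.42
eef_pos: [0.4861, 0.3208, 0.2062]
tool_rot: [0.019, 1.0, 0.001, 0.005]
ft_force: [0.7, 0.2, -0.9]
grip_width: 0.0138
grasp_force: 61.1
```

Run:
```python
from h import *
o=bot.get_obs();print(o['grip_width'],o['grasp_force'])
k=bot.calibration('wrist');bot.camera('wrist')
for d in bot.outline_of('bar','wrist')[:2]:
    p=state()[1];m,a,ce,L,n=fit('wrist',k,d['pixels'],(p[2]+5)/1000);print(round(d['conf'],2),a.round(1),ce.round(1),L.round(),n)
go([625.5,89.5,200],87.8)
```

```text
0.01383437938867731 61.10383629798889
0.57 -2.1 [456.1 322.1] 168.0 16043
cur [484.  319.5 200.7] yaw 87.8 j6 0.62 TURN [-0.19  0.18  0.02] SHIFT after turn [-150.2 -224.4    0.7] t 61.5
```

{"method": "move_arm", "body": {"deltas": [[0,-12.5,-18.7,0,0,0,0],[0,-12.5,-18.7,0,0,0,0],[0,-12.5,-18.7,0,0,0,0],[0,-12.5,-18.7,0,0,0,0],[0,-12.5,-18.7,0,0,0,0],[0,-12.5,-18.7,0,0,0,0],[0,-12.5,-18.7,0,0,0,0],[0,-12.5,-18.7,0,0,0,0],[0,-12.5,-18.7,0,0,0,0],[0,-12.5,-18.7,0,0,0,0]]}}

```text
clock: 62.35
eef_pos: [0.6004, 0.1263, 0.1979]
tool_rot: [0.019, 1.0, -0.003, -0.002]
ft_force: [0.3, -0.5, -0.9]
grip_width: 0.0141
grasp_force: 61.1
```

{"method": "move_arm", "body": {"deltas": [[0,-12.5,-18.7,0,0,0,0],[0,-12.5,-18.7,0,0,0,0],[0,0,0,0,0,0,0],[0,0,0,20,0,0,0],[0,0,0,0,0,0,0],[0,0,0,0,0,0,0]]}}

```text
clock: 62.85
eef_pos: [0.6227, 0.0891, 0.1779]
tool_rot: [0.019, 1.0, -0.003, -0.003]
ft_force: [0.4, 0.0, -1.4]
grip_width: 0.0146
grasp_force: 61.1
```

Run:
```python
from h import *
go([625,89.3,126],87.8)
cv2.imwrite('pics/p.png',bot.camera('wrist'))
```

```text
cur [622.7  89.1 177.9] yaw 87.8 j6 0.18 TURN [-0.33 -0.34  0.03] SHIFT after turn [-2.3  0.3 51.9] t 62.9
```

View pics/p.png

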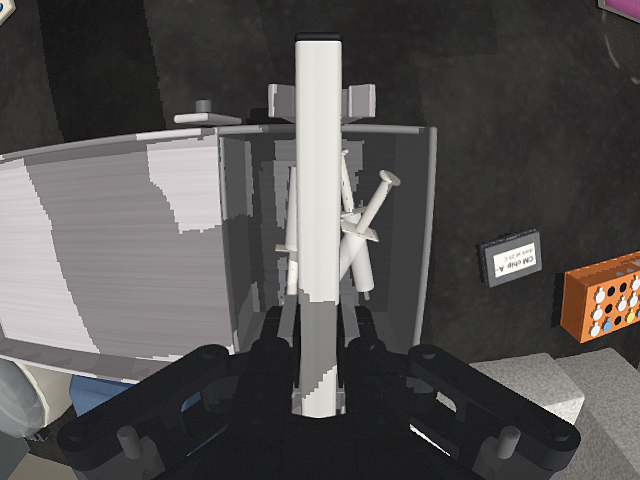

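The bar is centred between the saddle horns, which span columns 293 to 345. I lower it.

{"method": "move_arm", "body": {"deltas": [[0,-2.5,0.3,10,-0.3,-0.3,0],[0,0,0,12,0,0,0],[0,0,0,10,0,0,0],[0,0,0,8,0,0,0],[0,0,0,4,0,0,0],[0,0,0,0,0,0,0],[0,0,0,0,0,0,0]]}}

```text
clock: 63.48
eef_pos: [0.6277, 0.0896, 0.1373]
tool_rot: [0.019, 1.0, 0.0, 0.003]
ft_force: [-0.7, -0.6, -1.2]
grip_width: 0.0141
grasp_force: 61.1
```

Run:
```python
from h import *
go([625,89.3,126],87.8);print(bot.get_obs()['ft_force'])
```

```text
cur [627.7  89.6 137.3] yaw 87.8 j6 0.18 TURN [0.04 0.37 0.03] SHIFT after turn [ 2.7 -0.4 11.3] t 63.5
[-0.70127383 -0.56840126 -1.20537901]
```

{"method": "move_arm", "body": {"deltas": [[0,2.5,-0.3,3,0,0.3,0],[0,0,0,3,0,0,0],[0,0,0,3,0,0,0],[0,0,0,1.5,0,0,0],[0,0,0,0,0,0,0],[0,0,0,0,0,0,0]]}}

```text
clock: 63.98
eef_pos: [0.6252, 0.0891, 0.1266]
tool_rot: [0.019, 1.0, 0.0, 0.001]
ft_force: [-0.5, -0.1, -1.6]
grip_width: 0.0141
grasp_force: 61.1
```

Run:
```python
from h import *
go([625,89.3,126],87.8);print(bot.get_obs()['ft_force'])
```

```text
cur [625.2  89.1 126.6] yaw 87.8 j6 0.18 TURN [0.04 0.07 0.02] SHIFT after turn [0.2 0.1 0.6] t 64.0
[-0.51015641 -0.11629324 -1.60654847]
```

{"method": "move_arm", "body": {"deltas": [[0,0,0,0.8,0,0,0],[0,0,0,0.7,0,0,0],[0,0,0,0,0,0,0],[0.15,0,0,0,0,0,0],[0.3,0,0,0,0,0,0],[0.4,0,0,0,0,0,0],[0.4,0,0,0,0,0,0],[0.4,0,0,-8,0,0,0],[0.4,0,0,-20,0,0,0],[0.4,0,0,-20,0,0,0]]}}

```text
clock: 64.82
eef_pos: [0.6244, 0.0891, 0.1732]
tool_rot: [0.019, 1.0, 0.0, -0.001]
ft_force: [0.3, 0.2, -0.6]
grip_width: 0.0341
grasp_force: 0.0
```

{"method": "move_arm", "body": {"deltas": [[0.4,0,0,-30,0,0,0],[0.4,0,0,-30,0,0,0],[0.4,0,0,-30,0,0,0],[0.4,0,0,0,0,0,0],[0.4,20,-20,0,0,0,0],[0.4,20,-25,0,0,0,0],[0.4,20,-25,0,0,0,0],[0.4,20,-25,0,0,0,0],[0.4,0,0,0,0,0,0],[0.4,0,0,0,0,0,0]]}}

```text
clock: 65.65
eef_pos: [0.541, -0.0038, 0.2641]
tool_rot: [0.02, 1.0, 0.0, 0.002]
ft_force: [0.9, 0.5, 1.2]
grip_width: 0.034
grasp_force: 0.0
```

Run:
```python
from h import *
print(bot.get_obs()['ft_force'],state()[1])
for c in('wrist','top'):
  k=bot.calibration(c);im=bot.camera(c);cv2.imwrite(f'pics/f_{c}.png',im)
  for d in bot.outline_of('bar',c)[:1]: print(c,[np.round(v,1) for v in fit(c,k,d['pixels'],.131)])
```

```text
[0.88867086 0.4915292  1.22148356] [540.9764515   -3.83971156 264.13032718]
wrist [array([575. ,  88.7]), np.float64(-1.8), array([581.2,  88.5]), np.float64(142.0), np.int64(3533)]
```

View pics/f_wrist.png

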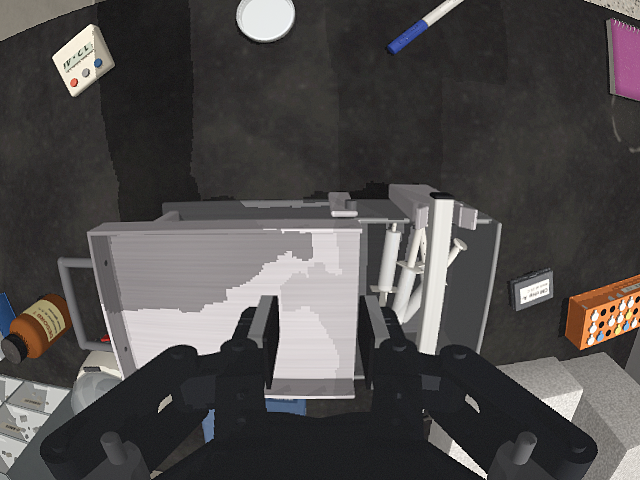

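The bar is back in its notches on its original line. The tray is level and empty, and the bystanders stand where they were.

```bash
python3 -c "
from workcell import bot
print(bot.job_done())"
```

```text
the job is handed in; nothing more can be done
None
```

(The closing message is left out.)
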